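Change the drying canisters of a desiccator

TASK

Change the drying canisters of the desiccator: take its lid off and stand it rim down on the bench, and move every spent canister standing inside it to the aluminium tray, upright. Only when all of those are out, lift each fresh canister up and off its hook on the cooling rack and stand it upright on the desiccator's plate, then put the lid back so that it sits fully seated and level. Tip no canister over, and leave the bottle, beaker and jar where they are.

Things in the scene. Friction and masses are not known exactly. Their poses are not given: they have to be found in the camera images.
- desiccator: Round desiccator base, fixed: white plastic bowl 85 mm high, with a flat flange of 200 mm diameter at its rim; mouth and inside 176 mm wide, wall 4 mm. Origin: centre of the underside, on the bench; yaw arbitrary. A short side port is looks only.
- plate (a point): Centre of the top of the flat white porcelain plate in the desiccator, 20 mm above the bench, 65 mm below the rim. Room for three canisters in a triangle, each about 46 mm from this point.
- lid: Loose domed lid, at the start on the desiccator: clear dome 180 mm wide on a white rim 220 mm wide, 142 mm high, 0.45 kg. Origin: centre of the skirt's lower edge, z up. The rim's underside, 10 mm above it, rests on the flange; the skirt (inside 210 mm, flaring to 214 at its foot) goes round the flange: seated, the origin is on the desiccator's axis, 75 mm above the bench. Clear height inside 82 mm.
- lid_knob (a point): Middle of the lid's grey knob, 128 mm above the lid's origin: 38 mm in diameter, 28 mm high, on a stem; the dome's top is 24 mm below this point. The bench to the right of the desiccator (-y side, as near the robot or nearer) is free for the lid.
- tray: Aluminium tray for spent canisters, fixed, empty at the start: 100 mm (x) by 170 mm (y), 22 mm high, wall and floor 3 mm. Origin: centre of the underside, on the bench. Room for two canisters side by side along y (80 mm apart).
- rack: Steel cooling rack, fixed. Origin: on the bench under the middle of its rail (along y, 12 mm thick, 354 mm long, axis 170 mm up, on two end posts). Four 6 mm wire hooks at y = -120, -40, 40, 120 mm run level from the rail to -x (roughly towards the robot), axis 170 mm up, to x = -58 mm, then turn up to a tip at x = -66 mm, top 183 mm up. Foot plate 8 mm thick, from x = -75 to 45 mm.
- hooks (a point): Middle of the row of four hooks, where canisters hang: 37 mm in front of the rail, 170 mm up. A hanging canister has its axis about there (at its hook's y), its origin 70 mm above the bench, its x and y along the rack's. To take it off: lift it 12 to 30 mm, draw it to the rack's -x by 70 mm or more, then raise it.
- fresh0: Fresh canister, hung by its bail on a rack hook at the start; may be absent: slotted steel can 52 mm in diameter, 65 mm high, 0.25 kg, origin at the centre of its underside, z up. Above it a wire bail in the yz plane (wires 44 mm apart at the can, 31 at the top; window 38 mm high) carries a black grip block 16 (x) by 36 (y) by 28 mm, 103 to 131 mm above the origin.
- fresh1: Fresh canister, hung on a rack hook at the start, same shape and axes as fresh0. May be absent.
- fresh2: Fresh canister, hung on a rack hook at the start, same shape and axes as fresh0. May be absent.
- fresh3: Fresh canister, hung on a rack hook at the start, same shape and axes as fresh0. May be absent.
- spent0: Spent canister, standing on the desiccator's plate under the lid at the start, same shape and axes as fresh0, any yaw. May be absent.
- spent1: Spent canister, standing on the desiccator's plate under the lid at the start, same shape and axes as fresh0, any yaw. May be absent.
- bottle: Amber reagent bottle, 72 mm in diameter, 165 mm high, standing; origin at the centre of its foot. Not part of the job.
- beaker: Glass beaker, 68 mm in diameter, 85 mm high, standing; origin at the centre of its foot. Not part of the job.
- jar: White jar, 66 mm in diameter, 75 mm high, standing; origin at the centre of its foot. Not part of the job.
There are look-alikes about, which are no part of the job. What is shaped like the fresh3 but green or red is not meant.

How it is judged:
On the way, in this order (a step that is already met when the one before it is completed fails the run):
1. the lid stands rim down on the bench, clear of the desiccator (height (world z) of lid below 0.012 m and angle between lid's own z axis and vertical below 0.12 rad and horizontal distance between lid and desiccator above 0.19 m), for 0.2 s.
2. every spent canister stands in the tray, and no fresh one is in the desiccator yet (x of spent0 in the frame of tray between -0.04 and 0.04 m and y of spent0 in the frame of tray between -0.075 and 0.075 m and z of each of spent0, spent1 in the frame of tray below 0.012 m and angle between each of spent0, spent1's own z axis and vertical below 0.12 rad and linear speed of each of spent0, spent1 below 0.03 m/s and x of spent1 in the frame of tray between -0.04 and 0.04 m and y of spent1 in the frame of tray between -0.075 and 0.075 m and horizontal distance between each of fresh0, fresh1, fresh2, fresh3 and desiccator above 0.09 m), for 0.2 s.
3. every fresh canister stands on the desiccator's plate (horizontal distance between each of fresh0, fresh1, fresh2, fresh3 and desiccator below 0.066 m and z of fresh0 in the frame of desiccator between 0.012 and 0.028 m and angle between each of fresh0, fresh1, fresh2, fresh3's own z axis and vertical below 0.12 rad and linear speed of each of fresh0, fresh1, fresh2, fresh3 below 0.03 m/s and z of fresh1 in the frame of desiccator between 0.012 and 0.028 m and z of fresh2 in the frame of desiccator between 0.012 and 0.028 m and z of fresh3 in the frame of desiccator between 0.012 and 0.028 m), for 0.2 s.
At the end, for the whole second after the job is handed in: Every spent canister stands in the tray (within 7 degrees of upright, on its floor); every fresh canister stands on the plate in the desiccator (same tolerance); the lid sits on the desiccator, centred to 10 mm, its height within 4 mm of seated and level to 2 degrees; all at rest (all of step 3 and x of spent0 in the frame of tray between -0.04 and 0.04 m and y of spent0 in the frame of tray between -0.075 and 0.075 m and z of each of spent0, spent1 in the frame of tray below 0.012 m and angle between each of spent0, spent1's own z axis and vertical below 0.12 rad and linear speed of each of spent0, spent1 below 0.03 m/s and x of spent1 in the frame of tray between -0.04 and 0.04 m and y of spent1 in the frame of tray between -0.075 and 0.075 m and horizontal distance between lid and desiccator below 0.01 m and z of lid in the frame of desiccator between 0.071 and 0.079 m and angle between lid's own z axis and vertical below 0.035 rad and linear speed of lid below 0.02 m/s); the robot touches nothing.
It fails at once if a canister is tipped over (angle between any of spent0, spent1, fresh0, fresh1, fresh2, fresh3's own z axis and vertical above 1 rad).
It fails at once if the bottle, beaker or jar is moved more than 30 mm (distance of any of bottle, beaker, jar from where it was at the start of the episode above 0.03 m).
Of spent0, spent1 only 1 to 2 are there at a start; the rules pass over those that are not, and their reading is None.
Of fresh0, fresh1, fresh2, fresh3 only 2 to 3 are there at a start; the rules pass over those that are not, and their reading is None.
At some moment in a run one of lid, spent0, spent1 may be knocked a few centimetres aside while the robot is not near it.
It also fails if it takes over 210 s, if anything falls off the work surface, if the arm or the gripper's body presses on something with over 40 N, if the wrist force passes 120 N, or if a joint passes its speed limit or range.

ROBOT

A 7-joint arm with a two-finger parallel gripper is mounted at the origin on the work surface. World frame = base frame: x ahead of the robot, y to its left, z up, the work surface at z = 0. Lengths are in m, angles in rad, forces in N, time in s.
With the tool pointing down it reaches from about 0.35 to 0.9 m from the base axis. Payload 8.1 kg.
Tool frame: the origin (TCP) lies at the very end of the fingers, on their centre line; the grasp point (between the pads) lies 19 mm behind it; z points along the fingers, y is the line along which they close (so a half turn about z gives the same grasp; the last joint's range is limited). The gripper opens to 85 mm and grips with 20 to 120 N. Pads are 22 mm wide; open, the fingers measure 114 mm over their backs; the gripper's body (76 mm by 85 mm) begins 54 mm behind the grasp point. The pads swing forward as they close: fully open they stand 13 mm farther back than shut.
Start: joints at [1.138, 0.434, 0.025, 1.573, -0.012, 1.134, -0.075], TCP at [0.202, -0.591, 0.231] pointing down, gripper open.
Joint ranges: [-2.62, 2.62], [-0.44, 2.09], [-1.27, 1.32], [0.08, 2.57], [-1.32, 4.46], [0.12, 2], [-2.74, 2.74]. Speed limits (rad/s): [2.22, 2.22, 3.01, 3.01, 3.14, 3.14, 3.14].

INTERFACE

Orientations are given as a rotation vector (axis times angle).
In Python, from station import env gives the robot as it stands.
- The arm moves only by the tool carry_out, never from a script. Its argument "motion" is a list of rows, each a list of 7 numbers: the shift along the tool's x, y, z in m, then the turn, a rotation vector about the tool's x, y, z in rad, then the closure, from -1 (fully open) to 1 (shut). In form: [[x, y, z, rx, ry, rz, hand], ...]. A call has exactly 5 rows; each row shifts and turns the commanded pose from where the row before left it, along the tool's axes as they then stand; what a row does not reach is not made up. A row lasts 1/8 s, in which the tool goes at most 62.5 mm and 10.7 degrees, less where a joint would pass 70% of its speed; a pose out of reach is approached as far as the arm can. A call is refused whole if a number of a shift passes 0.0625 or a number of a turn 0.188, either way. A call with a gripper value outside its range is refused whole. The fingers move at their own pace and stop on an object; "newtons" is the grip in N (left out, the last holds). Time passes only in rows, so rows that do not move let the fingers close, or fill a call up. It gives the time, the measured TCP pose, the force, the opening and the grip force at its end, in the units of the state.
- env.observe(): the state, without advancing time (a new reading comes with each control period).
- env.get_image(name): name is "scene" or "top" or "wrist"; returns the picture (480x640x3 uint8, blue, green, red); there is no depth.
- env.get_calibration(name): a dict with "fovy" (degrees; the focal length in pixels is half the picture's height over the tangent of half this angle, whatever the lens; pixels are square), "cx", "cy" (the principal point, pixels), "k1" (the pictures are not rectified: a ray, as slopes to the right and down, at radius r is drawn at 1 + k1 r^2 times it, then the intrinsics apply), "extrinsics" (4x4, takes a point from camera to world coordinates). Camera axes: x right, y down, z forward; pixel columns grow to the right and rows downward; lengths in m; the calibration is good to about 2 mm. A picture is of the moment at which its call begins: read the wrist's pose just before it. get_calibration takes no time and is no camera call; for the wrist camera it gives the pose at the moment of the call.
- env.sign_off(): hands the job in; it is judged then, once.
Trained networks look in the newest picture that a camera, given by its name, has taken for a name from the list of things; names that differ only in an ending like _2 or _b are one class to them, and where a whole thing is asked for, a point or a joint stands for the part that bears it (a point fixed in the world has none). Each returns a list of dicts, best first, with "score" (0 to 1); they miss things now and then, are a little off and sometimes report something else, mostly with a low value. They report only what shows in the picture. A call takes as long as a camera call. They do not tell look-alikes from the thing itself.
- env.look_for(camera, target): "position" ([column, row] in pixels, amid what is visible of it).
- env.silhouettes(camera, target): "mask" (480x640 bool, what is visible of it) and "position" ([column, row] in pixels, amid what is visible of it).
The state is a dict: "time_s": time; "joint_pos": joint angles; "qd": joint speeds; "joint_torque": joint torques, N m; "ee_pos": TCP position; "eef_rot": TCP orientation; "wrist_force": force on the tool from outside, world axes, zero at the start; "moment": the same for the moment, N m; "width": finger opening in m; "grasp_force": force on a finger pad.
Only numpy, scipy, OpenCV 4.12 (cv2) and the standard library are available. Lean on these libraries where they do the work, as an engineer would, in place of code of your own. Each camera call takes 0.05 s, during which the arm holds its last target. There are 200 camera calls.

## Working session

There is one attempt and no reset: what is moved stays moved. The work goes in short steps, Python scripts to look and compute and a tool call to move; the robot and the scene stay as the last step left them, time stands still between calls to the robot, and variables do not carry over. Pictures are saved under pics/ and viewed, at most 14 in all, crops included, and the job is handed in when it is done.

Besides the shell and the picture viewer there is one more tool, called after "Emit:" by a JSON object that holds its "method" and its "body". carry_out: Moves the arm, as the interface text tells. Its arguments: {"type":"object","properties":{"motion":{"type":"array"},"newtons":{"type":"number"}},"required":["motion"]}

```bash
ls; mkdir -p pics; cat > h.py <<'E'
import numpy as np, cv2
from scipy.spatial.transform import Rotation as R
from station import env
def ray(cam,px):
    c=env.get_calibration(cam); f=240/np.tan(np.radians(c["fovy"])/2)
    d=np.array([(px[0]-c["cx"])/f,(px[1]-c["cy"])/f]); u=d.copy()
    for _ in range(30): u=d/(1+c["k1"]*(u@u))
    E=np.array(c["extrinsics"]); v=E[:3,:3]@np.array([u[0],u[1],1]); return E[:3,3],v
def atz(cam,px,z):
    o,v=ray(cam,px); return o+v*(z-o[2])/v[2]
def proj(cam,P):
    c=env.get_calibration(cam); f=240/np.tan(np.radians(c["fovy"])/2)
    E=np.array(c["extrinsics"]); p=E[:3,:3].T@(np.array(P)-E[:3,3]); u=p[:2]/p[2]
    return u*(1+c["k1"]*(u@u))*f+[c["cx"],c["cy"]]
def tri(obs):
    A=np.zeros((3,3));b=np.zeros(3)
    for cam,px in obs:
        o,v=ray(cam,px); v=v/np.linalg.norm(v); M=np.eye(3)-np.outer(v,v); A+=M;b+=M@o
    return np.linalg.solve(A,b)
def toT(d):  # world delta -> tool axes
    s=env.observe(); return R.from_rotvec(s["eef_rot"]).inv().apply(d)
E
python3 - <<'E'
from h import *
np.set_printoptions(precision=3,suppress=True)
s=env.observe(); print(s["ee_pos"],R.from_rotvec(s["eef_rot"]).as_matrix(),s["width"])
for c in ["scene","top"]:
    cv2.imwrite(f"pics/{c}.png",env.get_image(c)); k=env.get_calibration(c); print(c,k["fovy"],k["k1"],np.array(k["extrinsics"]))
    for t in ["desiccator","lid","lid_knob","tray","rack","hooks","fresh0","spent0","bottle","beaker","jar"]:
        print(t,[(np.round(d["position"]).astype(int).tolist(),round(d["score"],2)) for d in env.look_for(c,t)][:8])
E
```

```text
pics
[ 0.202 -0.591  0.231] [[ 0.946  0.324 -0.001]
 [ 0.324 -0.946  0.001]
 [-0.    -0.002 -1.   ]] 0.08583404622814145
scene 47.14563379885256 -0.04264228977931006 [[-0.95   0.21  -0.23   0.902]
 [ 0.312  0.66  -0.684  1.074]
 [ 0.008 -0.721 -0.692  1.096]
 [ 0.     0.     0.     1.   ]]
desiccator [([317, 231], 0.71)]
lid [([313, 196], 0.72)]
lid_knob [([313, 198], 0.74), ([243, 256], 0.43)]
tray [([385, 259], 0.69)]
rack [([343, 303], 0.78)]
hooks [([316, 198], 0.35)]
fresh0 [([301, 265], 0.75), ([394, 287], 0.74), ([433, 364], 0.67), ([448, 295], 0.66)]
spent0 [([384, 258], 0.64)]
bottle [([249, 160], 0.86), ([301, 263], 0.19)]
beaker [([242, 256], 0.73)]
jar [([229, 214], 0.94)]
top 46.707831305974224 -0.16037632029183246 [[-0.009 -0.986  0.165  0.333]
 [-1.     0.008 -0.008  0.117]
 [ 0.007 -0.165 -0.986  1.458]
 [ 0.     0.     0.     1.   ]]
desiccator [([296, 303], 0.55)]
lid [([382, 241], 0.75)]
lid_knob [([382, 246], 0.96)]
tray [([298, 304], 0.73)]
rack [([250, 236], 0.69)]
hooks [([252, 240], 0.77), ([475, 190], 0.22)]
fresh0 [([162, 281], 0.91), ([283, 199], 0.83), ([225, 333], 0.79), ([181, 329], 0.78), ([228, 274], 0.58)]
spent0 []
bottle [([474, 191], 0.81)]
beaker [([332, 157], 0.86)]
jar [([409, 165], 0.96)]
```

View pics/scene.png

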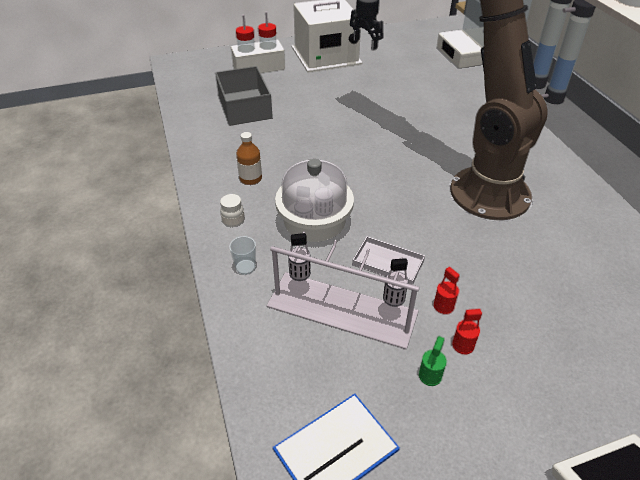

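View pics/top.png

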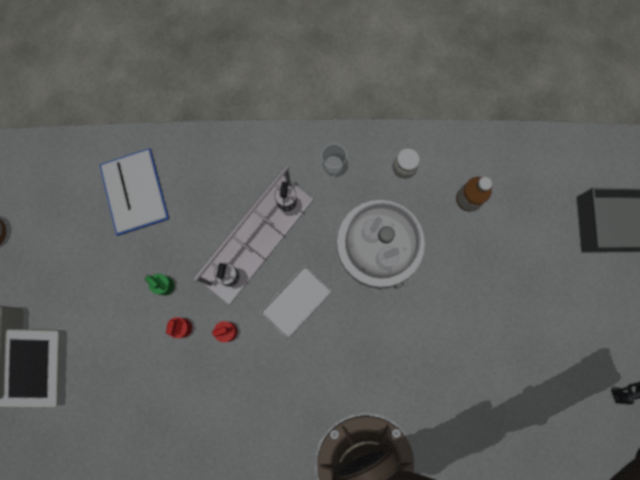

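The scene picture shows the lid (knob 314,166) on the desiccator, with canisters inside it. The tray is at (388,260). The rack holds two black-gripped steel canisters, at (299,262) and (396,285). There are look-alikes: red at (447,295) and (467,335), green at (432,365). The two steel ones on the hooks are the fresh canisters, as they are steel with black grips. I'll confirm that in an enlarged crop.

```bash
python3 - <<'E'
import cv2,numpy as np
t=cv2.imread("pics/top.png")[150:310,185:435]; s=cv2.imread("pics/scene.png")[150:350,220:440]
cv2.imwrite("pics/topc.png",cv2.convertScaleAbs(cv2.resize(t,None,fx=3.2,fy=3.2,interpolation=cv2.INTER_CUBIC),alpha=1.6))
cv2.imwrite("pics/scc.png",cv2.resize(s,None,fx=3,fy=3,interpolation=cv2.INTER_CUBIC))
E
```

```text
(no output)
```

View pics/topc.png

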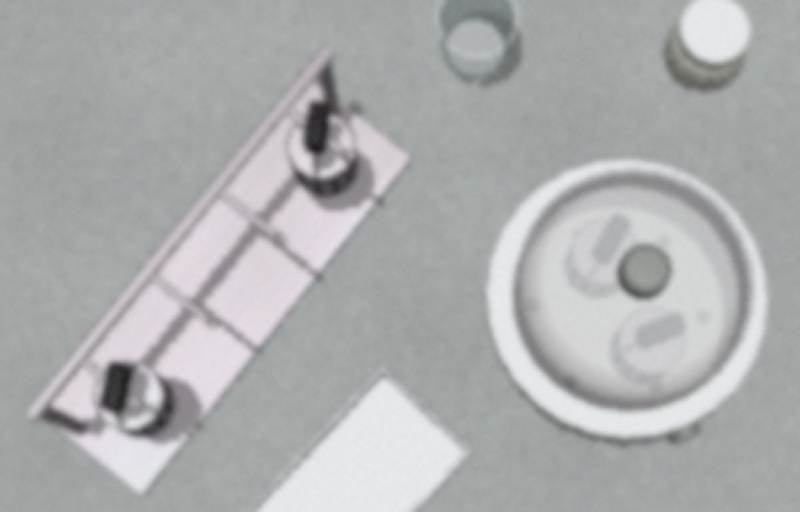

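View pics/scc.png

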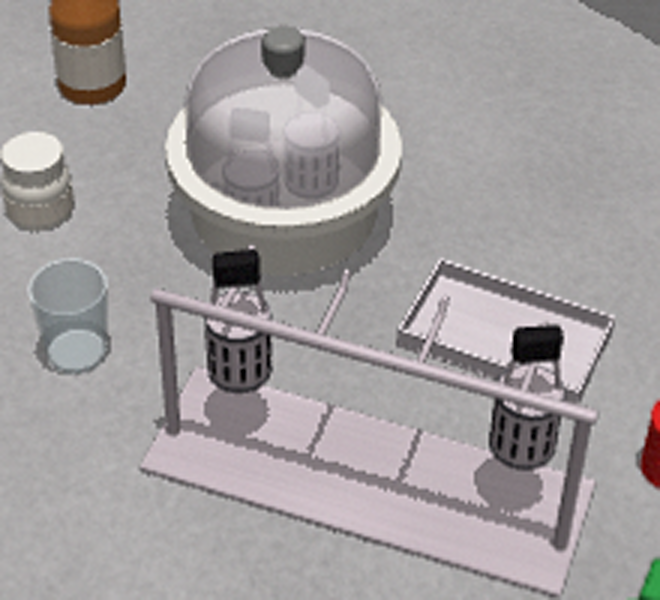

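The crops confirm the two fresh canisters as steel with black grips, on the outer hooks: top (285,190) and (225,272). There are two spent ones under the dome, grips at about top (376,224) and (391,253).

```bash
python3 - <<'E'
from h import *
np.set_printoptions(precision=4,suppress=True)
T=lambda x,y:(185+x/3.2,150+y/3.2)
S=lambda x,y:(220+x/3,150+y/3)
print("knob tri",tri([("top",T(645,270)),("scene",S(283,50))]),atz("top",T(645,270),.203),atz("scene",S(283,50),.203))
for a,b in [((330,52),(155,298)),((32,412),(592,412))]:
    print("rail",tri([("top",T(*a)),("scene",S(*b))]),atz("top",T(*a),.17),atz("scene",S(*b),.17))
for a,b in [((318,125),(237,268)),((117,388),(537,343))]:
    print("grip",tri([("top",T(*a)),("scene",S(*b))]),atz("top",T(*a),.187),atz("scene",S(*b),.187))
for p in [(410,157),(142,494)]: print("foot",atz("top",T(*p),.008))
for c in ["top","scene"]:
    d=env.silhouettes(c,"tray")[0]; m=d["mask"].astype(np.uint8)
    r=cv2.minAreaRect(cv2.findNonZero(m)); print(c,"tray",[atz(c,p,.022)[:2] for p in cv2.boxPoints(r)])
    for n in ["bottle","jar","beaker"]:
        d=env.look_for(c,n)[0]; print(c,n,atz(c,d["position"],.05)[:2])
for a,b in [((612,238),(250,124)),((660,330),(313,90))]:
    print("spent grip",tri([("top",T(*a)),("scene",S(*b))]),atz("top",T(*a),.137),atz("scene",S(*b),.137))
# flange/lid ellipse in top: centre at lid rim z~0.1
m=[d for d in env.silhouettes("top","lid")][0]["mask"].astype(np.uint8)
c=max(cv2.findContours(m,0,2)[0],key=cv2.contourArea); e=cv2.fitEllipse(c);print(e,atz("top",e[0],.088))
E
```

```text
knob tri [ 0.5568 -0.0435  0.1982] [ 0.5564 -0.0432  0.203 ] [ 0.5583 -0.0372  0.203 ]
rail [0.7332 0.1854 0.163 ] [0.731  0.1851 0.17  ] [0.7345 0.1921 0.17  ]
rail [0.4604 0.4027 0.172 ] [0.4606 0.4032 0.17  ] [0.4594 0.4013 0.17  ]
grip [0.6693 0.1935 0.1849] [0.6698 0.1929 0.187 ] [0.6689 0.1962 0.187 ]
grip [0.4766 0.338  0.1843] [0.4761 0.3377 0.187 ] [0.4782 0.34   0.187 ]
foot [0.6889 0.1264 0.008 ]
foot [0.4091 0.3469 0.008 ]
top tray [array([0.3862, 0.2719]), array([0.5128, 0.1532]), array([0.4417, 0.0786]), array([0.3167, 0.1973])]
top bottle [ 0.6975 -0.2986]
top jar [ 0.7708 -0.1287]
top beaker [0.793  0.0755]Traceback (most recent call last):
  File "<stdin>", line 12, in <module>
IndexError: list index out of range
```

Emit:
{"method": "carry_out", "body": {"motion": [[0, 0, -0.02, 0, 0, -0.177, -1], [0, 0, -0.02, 0, 0, -0.177, -1], [0, 0, -0.02, 0, 0, -0.177, -1], [0, 0, -0.02, 0, 0, -0.177, -1], [0, 0, 0, 0, 0, -0.177, -1]], "newtons": 60}}

```text
time_s: 2.08
ee_pos: [0.2027, -0.5921, 0.3132]
eef_rot: [2.572, 1.798, -0.001]
wrist_force: [-0.1, -0.2, -0.2]
width: 0.0853
grasp_force: 0.0
```

Emit:
{"method": "carry_out", "body": {"motion": [[0, 0, 0, 0, 0, -0.177, -1], [0, 0, 0, 0, 0, -0.177, -1], [0.045, 0.03, 0, 0, 0, 0, -1], [0.045, 0.03, 0, 0, 0, 0, -1], [0.045, 0.03, 0, 0, 0, 0, -1]]}}

```text
time_s: 2.7
ee_pos: [0.2934, -0.4551, 0.3114]
eef_rot: [2.224, 2.218, -0.0]
wrist_force: [0.7, 0.2, 0.7]
width: 0.0855
grasp_force: 0.0
```

Emit:
{"method": "carry_out", "body": {"motion": [[0.045, 0.03, 0, 0, 0, 0, -1], [0.045, 0.03, 0, 0, 0, 0, -1], [0.045, 0.03, 0, 0, 0, 0, -1], [0.045, 0.03, 0, 0, 0, 0, -1], [0.045, 0.03, 0, 0, 0, 0, -1]]}}

```text
time_s: 3.32
ee_pos: [0.4439, -0.2304, 0.3116]
eef_rot: [2.224, 2.218, -0.0]
wrist_force: [1.7, -0.2, -0.2]
width: 0.0854
grasp_force: 0.0
```

```bash
cat >> h.py <<'E'
np.set_printoptions(precision=4,suppress=True)
def st():
    s=env.observe(); M=R.from_rotvec(s["eef_rot"]).as_matrix(); print("t",round(s["time_s"],2),"tcp",np.array(s["ee_pos"]),"phi",round(np.degrees(np.arctan2(M[1,0],M[0,0])),2),"zax",M[:,2],"w",round(s["width"],4),"gf",round(float(np.max(s["grasp_force"])),1),"F",np.array(s["wrist_force"]),"j7",round(s["joint_pos"][6],2)); return s
def go(x,y,z=None):
    s=env.observe(); p=np.array(s["ee_pos"]); t=np.array([x,y,p[2] if z is None else z]); print("tool delta",toT(t-p))
E
python3 - <<'E'
from h import *
st()
im=env.get_image("wrist"); cv2.imwrite("pics/w1.png",im)
d=env.look_for("wrist","lid_knob"); print(d[:2])
if d: print(atz("wrist",d[0]["position"],.210))
print(np.array(env.get_calibration("wrist")["extrinsics"]))
E
```

```text
t 3.33 tcp [ 0.4439 -0.2304  0.3116] phi 89.86 zax [ 0.0006 -0.0006 -1.    ] w 0.0854 gf 0.0 F [ 1.7248 -0.1929 -0.1992] j7 0.27
[{'position': [457.3, 43.8], 'score': 0.91}]
[ 0.5231 -0.1045  0.21  ]
[[ 1.      0.0061  0.0036  0.4463]
 [ 0.0068 -0.9576 -0.2882 -0.1503]
 [ 0.0017  0.2882 -0.9576  0.4553]
 [ 0.      0.      0.      1.    ]]
```

View pics/w1.png

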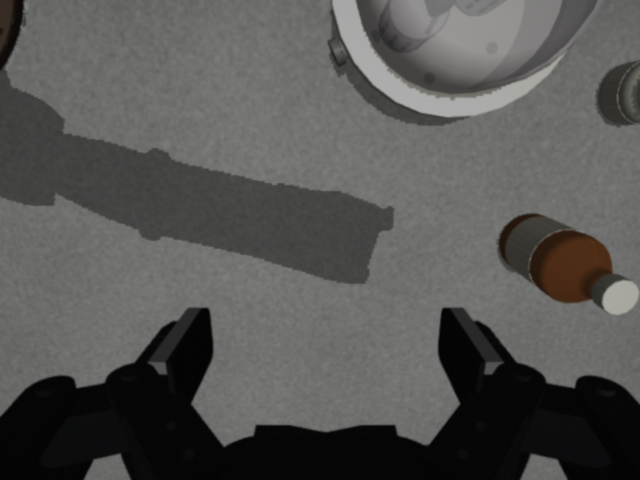

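Emit:
{"method": "carry_out", "body": {"motion": [[0.035, 0.04, 0, 0, 0, 0, -1], [0.035, 0.04, 0, 0, 0, 0, -1], [0.03, 0.033, 0, 0, 0, 0, -1], [0, 0, 0, 0, 0, 0, -1], [0, 0, 0, 0, 0, 0, -1]]}}

```text
time_s: 4.05
ee_pos: [0.5559, -0.1329, 0.3111]
eef_rot: [-2.224, -2.219, 0.001]
wrist_force: [-0.4, 0.2, -0.8]
width: 0.0852
grasp_force: 0.0
```

```bash
python3 - <<'E'
from h import *
st()
im=env.get_image("wrist"); cv2.imwrite("pics/w2.png",im)
for n in ["lid_knob","lid","spent0"]:
    for d in env.look_for("wrist",n)[:3]: print(n,d, atz("wrist",d["position"],.205), atz("wrist",d["position"],.137))
E
```

```text
t 4.05 tcp [ 0.5559 -0.1329  0.3111] phi 89.86 zax [-0.0007 -0.0005 -1.    ] w 0.0852 gf 0.0 F [-0.3878  0.1751 -0.7836] j7 -0.02
lid_knob {'position': [328.2, 100.1], 'score': 0.68} [ 0.5584 -0.0447  0.205 ] [ 0.5588 -0.0412  0.137 ]
lid {'position': [326.3, 102.4], 'score': 0.85} [ 0.5573 -0.046   0.205 ] [ 0.5574 -0.0428  0.137 ]
```

View pics/w2.png

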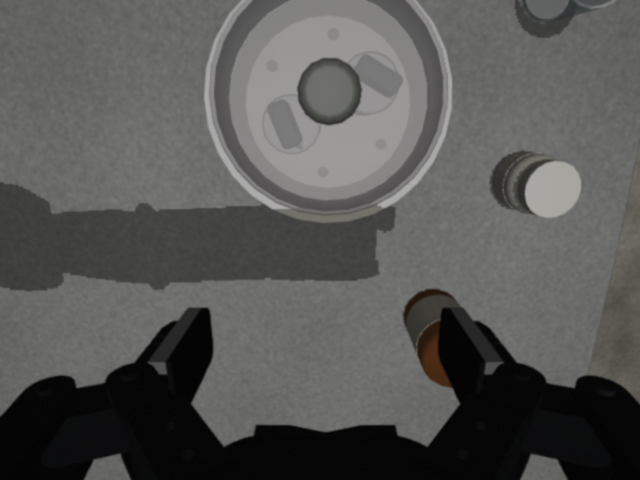

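The knob is at (330,91). The spent grips are at (379,76) and (284,124).

```bash
python3 - <<'E'
from h import *
print(atz("wrist",(330,91),.208), atz("wrist",(379,76),.137), atz("wrist",(284,124),.137))
# base-flange / rim outline: fit circle by rim points z=.09
for p in [(206,92),(452,92),(330,213)]: print(atz("wrist",p,.089))
go(0.558,-0.040,.188)
E
```

```text
[ 0.5596 -0.0395  0.208 ] [ 0.5977 -0.0235  0.137 ] [ 0.5242 -0.0586  0.137 ]
[ 0.4507 -0.0305  0.089 ]
[ 0.6694 -0.0314  0.089 ]
[ 0.5608 -0.1413  0.089 ]
tool delta [0.0935 0.0019 0.1234]
```

Emit:
{"method": "carry_out", "body": {"motion": [[0.047, 0.0015, 0, 0, 0, 0, -1], [0.046, 0.0015, 0, 0, 0, 0, -1], [0, 0, 0.03, 0, 0, 0, -1], [0, 0, 0.03, 0, 0, 0, -1], [0, 0, 0.03, 0, 0, 0, -1]]}}

```text
time_s: 4.88
ee_pos: [0.5593, -0.04, 0.2207]
eef_rot: [2.224, 2.217, -0.0]
wrist_force: [-0.1, 0.4, -0.7]
width: 0.0855
grasp_force: 0.0
```

Emit:
{"method": "carry_out", "body": {"motion": [[0, 0, 0.02, 0, 0, 0, -1], [0, 0, 0.012, 0, 0, 0, -1], [0, 0, 0, 0, 0, 0, -1], [0, 0, 0, 0, 0, 0, 0.2], [0, 0, 0, 0, 0, 0, 0.8]]}}

```text
time_s: 5.5
ee_pos: [0.5601, -0.039, 0.1902]
eef_rot: [2.223, 2.218, 0.002]
wrist_force: [0.4, -0.3, -0.7]
width: 0.0516
grasp_force: 0.0
```

Emit:
{"method": "carry_out", "body": {"motion": [[0, 0, 0, 0, 0, 0, 1], [0, 0, 0, 0, 0, 0, 1], [0, 0, 0, 0, 0, 0, 1], [0, 0, 0, 0, 0, 0, 1], [0, 0, 0, 0, 0, 0, 1]]}}

```text
time_s: 6.12
ee_pos: [0.5598, -0.0391, 0.1902]
eef_rot: [2.223, 2.218, 0.001]
wrist_force: [-2.3, -0.2, 5.3]
width: 0.0364
grasp_force: 59.9
```

```bash
python3 -c "
from h import *
st()"
```

```text
t 6.12 tcp [ 0.5598 -0.0391  0.1902] phi 89.88 zax [ 0.001  -0.0004 -1.    ] w 0.0364 gf 59.9 F [-2.3014 -0.1609  5.2768] j7 -0.26
```

Emit:
{"method": "carry_out", "body": {"motion": [[0, 0, -0.01, 0, 0, 0, 1], [0, 0, -0.02, 0, 0, 0, 1], [0, 0, -0.025, 0, 0, 0, 1], [0, 0, -0.025, 0, 0, 0, 1], [0, 0, -0.025, 0, 0, 0, 1]]}}

```text
time_s: 6.75
ee_pos: [0.559, -0.0391, 0.2951]
eef_rot: [-2.223, -2.219, 0.001]
wrist_force: [-0.2, -0.0, -5.1]
width: 0.0366
grasp_force: 60.8
```

Emit:
{"method": "carry_out", "body": {"motion": [[0, 0, -0.01, 0, 0, 0, 1], [-0.02, -0.008, 0, 0, 0, 0, 1], [-0.035, -0.014, 0, 0, 0, 0, 1], [-0.045, -0.018, 0, 0, 0, 0, 1], [-0.045, -0.018, 0, 0, 0, 0, 1]]}}

```text
time_s: 7.38
ee_pos: [0.5001, -0.1851, 0.3036]
eef_rot: [-2.222, -2.219, 0.001]
wrist_force: [0.5, -0.5, -5.6]
width: 0.0364
grasp_force: 61.1
```

Emit:
{"method": "carry_out", "body": {"motion": [[-0.045, -0.018, 0, 0, 0, 0, 1], [-0.04, -0.018, 0, 0, 0, 0, 1], [-0.03, -0.012, 0.0, 0, 0, 0, 1], [-0.01, -0.004, 0.02, 0, 0, 0, 1], [0, 0, 0.04, 0, 0, 0, 1]]}}

```text
time_s: 8.0
ee_pos: [0.4489, -0.3107, 0.2442]
eef_rot: [2.225, 2.214, 0.0]
wrist_force: [1.1, -0.1, -5.8]
width: 0.0362
grasp_force: 61.1
```

```bash
python3 -c "
from h import *
st()"
```

```text
t 8.0 tcp [ 0.4489 -0.3107  0.2442] phi 89.73 zax [ 0.0018 -0.0017 -1.    ] w 0.0362 gf 61.1 F [ 1.1316 -0.0925 -5.8407] j7 0.35
```

Emit:
{"method": "carry_out", "body": {"motion": [[0, 0, 0.04, 0, 0, 0, 1], [0, 0, 0.04, 0, 0, 0, 1], [0, 0, 0.03, 0, 0, 0, 1], [0, 0, 0.012, 0, 0, 0, 1], [0, 0, 0.003, 0, 0, 0, 1]]}}

```text
time_s: 8.62
ee_pos: [0.4488, -0.3087, 0.119]
eef_rot: [-2.223, -2.219, 0.0]
wrist_force: [-0.4, 1.0, -4.0]
width: 0.0363
grasp_force: 61.1
```

Emit:
{"method": "carry_out", "body": {"motion": [[0, 0, 0.002, 0, 0, 0, 1], [0, 0, 0.001, 0, 0, 0, 1], [0, 0, 0, 0, 0, 0, 1], [0, 0, 0, 0, 0, 0, 1], [0, 0, 0, 0, 0, 0, 1]]}}

```text
time_s: 9.25
ee_pos: [0.449, -0.3089, 0.1165]
eef_rot: [2.224, 2.219, 0.0]
wrist_force: [0.0, 0.7, -5.1]
width: 0.0363
grasp_force: 61.1
```

Emit:
{"method": "carry_out", "body": {"motion": [[0, 0, 0.001, 0, 0, 0, 1], [0, 0, 0.001, 0, 0, 0, 1], [0, 0, 0, 0, 0, 0, 1], [0, 0, 0, 0, 0, 0, 1], [0, 0, 0, 0, 0, 0, 1]]}}

```text
time_s: 9.88
ee_pos: [0.4491, -0.3089, 0.1153]
eef_rot: [2.223, 2.219, -0.0]
wrist_force: [-3.8, 2.0, 7.2]
width: 0.0362
grasp_force: 62.7
```

Emit:
{"method": "carry_out", "body": {"motion": [[0, 0, 0, 0, 0, 0, 0.5], [0, 0, 0, 0, 0, 0, -0.2], [0, 0, 0, 0, 0, 0, -1], [0, 0, 0, 0, 0, 0, -1], [0, 0, -0.03, 0, 0, 0, -1]]}}

```text
time_s: 10.5
ee_pos: [0.4476, -0.3082, 0.1428]
eef_rot: [-2.221, -2.216, 0.001]
wrist_force: [0.3, -0.3, 0.4]
width: 0.0858
grasp_force: 0.0
```

Emit:
{"method": "carry_out", "body": {"motion": [[0, 0, -0.05, 0, 0, 0, -1], [0, 0, -0.06, 0, 0, 0, -1], [0.04, 0.0, -0.05, 0, 0, 0, -1], [0.045, 0.018, 0, 0, 0, 0, -1], [0.045, 0.02, 0, 0, 0, 0, -1]]}}

```text
time_s: 11.12
ee_pos: [0.4877, -0.1789, 0.3041]
eef_rot: [2.224, 2.216, 0.001]
wrist_force: [0.7, -0.2, -0.3]
width: 0.0854
grasp_force: 0.0
```

Emit:
{"method": "carry_out", "body": {"motion": [[0.03, 0.02, 0, 0, 0, 0, -0.4], [0.02, 0.02, 0, 0, 0, 0, -0.4], [0.0, 0.02, 0, 0, 0, 0, -0.4], [0, 0, 0, 0, 0, 0, -0.4], [0, 0, 0, 0, 0, 0, -0.4]]}}

```text
time_s: 11.75
ee_pos: [0.5468, -0.1303, 0.3029]
eef_rot: [-2.224, -2.218, 0.001]
wrist_force: [-0.4, 0.1, -0.3]
width: 0.0597
grasp_force: 0.0
```

```bash
python3 - <<'E'
from h import *
st()
im=env.get_image("wrist"); cv2.imwrite("pics/w3.png",im)
for d in env.silhouettes("wrist","spent0")[:4]:
    c=d["position"]; print(c,d["score"],atz("wrist",c,.137))
for n in ["desiccator"]:
    for d in env.look_for("wrist",n)[:2]: print(n,d)
print(np.array(env.get_calibration("wrist")["extrinsics"])[:3,3])
t=env.get_image("top"); cv2.imwrite("pics/top2.png",t)
for n in ["lid_knob","lid"]:
    for d in env.look_for("top",n)[:2]: print(n,d,atz("top",d["position"],.130))
E
```

```text
t 11.75 tcp [ 0.5468 -0.1303  0.3029] phi 89.86 zax [-0.0007 -0.0001 -1.    ] w 0.0597 gf 0.0 F [-0.4228  0.076  -0.3466] j7 -0.03
[300.7, 128.2] 0.6 [ 0.5286 -0.0588  0.137 ]
desiccator {'position': [334.6, 99.0], 'score': 0.77}
desiccator {'position': [300.9, 126.7], 'score': 0.41}
[ 0.5477 -0.0548  0.4465]
lid_knob {'position': [454.2, 293.3], 'score': 0.56} [ 0.4238 -0.2131  0.13  ]
lid {'position': [456.7, 287.7], 'score': 0.76} [ 0.4372 -0.2198  0.13  ]
```

View pics/w3.png

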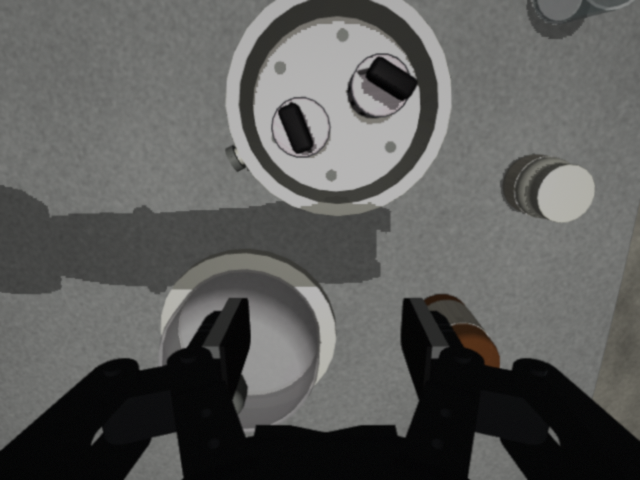

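The lid stands rim down, apparently knocked toward (0.44,-0.22). The spent grips are at (391,77) and (296,127).

```bash
cat >> h.py <<'E'
def blocks(cam,im,boxes,ztop,thr=45):
    for (x0,y0,x1,y1) in boxes:
        m=(im[y0:y1,x0:x1].max(2)<thr).astype(np.uint8)
        c=max(cv2.findContours(m,0,2)[0],key=cv2.contourArea)+np.array([[x0,y0]])
        r=cv2.minAreaRect(c); b=cv2.boxPoints(r); W=np.array([atz(cam,p,ztop)[:2] for p in b])
        e=[W[1]-W[0],W[2]-W[1]]; L=max(e,key=np.linalg.norm)
        print("block px",np.array(r[0]),"world@mid",atz(cam,r[0],ztop-.014)[:2],"dims",[round(np.linalg.norm(v),4) for v in e],"axis deg",round(np.degrees(np.arctan2(L[1],L[0]))%180,1))
E
python3 - <<'E'
from h import *
im=cv2.imread("pics/w3.png")
print("A");blocks("wrist",im,[(362,52,420,103)],.151)
print("B");blocks("wrist",im,[(277,98,318,157)],.151)
# flange outer circle at z=.085: fit
g=im.max(2)
m=((g>185)).astype(np.uint8); m[240:]=0; m[:,470:]=0
c=max(cv2.findContours(m,0,2)[0],key=cv2.contourArea); h=cv2.convexHull(c)[:,0]
h=h[(h[:,1]>5)]
W=np.array([atz("wrist",p,.085)[:2] for p in h.astype(float)]); A=np.c_[2*W,np.ones(len(W))]; q=np.linalg.lstsq(A,(W**2).sum(1),rcond=None)[0]
print("flange centre",q[:2],"r",np.sqrt(q[2]+q[:2]@q[:2]))
for p in [(161,340),(335,340),(248,252)]: print(atz("wrist",p,.01))
E
```

```text
A
block px [389.4776  77.736 ] world@mid [ 0.5957 -0.0223] dims [np.float64(0.0177), np.float64(0.0372)] axis deg 150.5
B
block px [296.1882 128.5529] world@mid [ 0.5256 -0.0589] dims [np.float64(0.0154), np.float64(0.0367)] axis deg 112.1Traceback (most recent call last):
  File "<stdin>", line 8, in <module>
ValueError: max() iterable argument is empty
```

Emit:
{"method": "carry_out", "body": {"motion": [[0.04, 0.017, 0, 0, 0, 0.0, -0.4], [0.04, 0.017, 0, 0, 0, 0.0, -0.4], [0.028, 0.015, 0, 0, 0, 0.17, -0.4], [0, 0, 0.03, 0, 0, 0.171, -0.4], [0, 0, 0.03, 0, 0, 0.171, -0.4]]}}

```text
time_s: 12.68
ee_pos: [0.5968, -0.0217, 0.2426]
eef_rot: [2.717, 1.577, 0.001]
wrist_force: [0.3, -0.0, -1.0]
width: 0.06
grasp_force: 0.0
```

Emit:
{"method": "carry_out", "body": {"motion": [[0, 0, 0.03, 0, 0, 0, -0.4], [0, 0, 0, 0, 0, 0, -0.4], [0, 0, 0, 0, 0, 0, -0.4], [0, 0, 0, 0, 0, 0, -0.4], [0, 0, 0, 0, 0, 0, -0.4]]}}

```text
time_s: 13.3
ee_pos: [0.5971, -0.0222, 0.2141]
eef_rot: [2.713, 1.583, 0.002]
wrist_force: [-1.0, -0.2, 1.0]
width: 0.0597
grasp_force: 0.0
```

```bash
python3 - <<'E'
from h import *
st(); go(.5957,-.0223,.120)
im=env.get_image("wrist"); cv2.imwrite("pics/w4.png",im)
for d in env.look_for("wrist","spent0")[:3]: print(d,atz("wrist",d["position"],.1))
for p in [(.5957,-.0223,.151),(.5256,-.0589,.151)]: print(proj("wrist",p))
im=env.get_image("top")
for d in env.look_for("top","spent0")[:3]: print(d,atz("top",d["position"],.1))
E
```

```text
t 13.3 tcp [ 0.5971 -0.0222  0.2141] phi 60.54 zax [ 0.0016 -0.     -1.    ] w 0.0597 gf 0.0 F [-1.042  -0.1709  1.0047] j7 -0.75
tool delta [-0.0009 -0.0013  0.0941]
{'position': [323.1, 231.7], 'score': 0.71} [ 0.5974 -0.0178  0.1   ]
{'position': [274.4, 309.4], 'score': 0.57} [ 0.5373 -0.0515  0.1   ]
[324.01   264.1164]
[254.3267 365.0865]
{'position': [387.1, 256.1], 'score': 0.91} [ 0.5202 -0.0561  0.1   ]
{'position': [375.9, 235.9], 'score': 0.52} [ 0.5711 -0.0296  0.1   ]
```

Emit:
{"method": "carry_out", "body": {"motion": [[-0.001, -0.001, 0.03, 0, 0, 0, -0.4], [0, 0, 0.03, 0, 0, 0, -0.4], [0, 0, 0.024, 0, 0, 0, -0.4], [0, 0, 0.01, 0, 0, 0, -0.4], [0, 0, 0, 0, 0, 0, 0]]}}

```text
time_s: 14.12
ee_pos: [0.5951, -0.0225, 0.1189]
eef_rot: [-2.713, -1.584, 0.001]
wrist_force: [-0.3, 0.4, 0.5]
width: 0.0434
grasp_force: 0.0
```

Emit:
{"method": "carry_out", "body": {"motion": [[0, 0, 0, 0, 0, 0, 0.5], [0, 0, 0, 0, 0, 0, 1], [0, 0, 0, 0, 0, 0, 1], [0, 0, 0, 0, 0, 0, 1], [0, 0, -0.005, 0, 0, 0, 1]]}}

```text
time_s: 14.75
ee_pos: [0.5947, -0.0226, 0.1238]
eef_rot: [-2.713, -1.583, 0.002]
wrist_force: [0.5, 0.1, -2.8]
width: 0.0348
grasp_force: 59.9
```

Emit:
{"method": "carry_out", "body": {"motion": [[0, 0, -0.02, 0, 0, 0, 1], [0, 0, -0.03, 0, 0, 0, 1], [0, 0, -0.03, 0, 0, 0, 1], [0, 0, -0.03, 0, 0, 0, 1], [0, 0, -0.02, 0, 0, 0, 1]]}}

```text
time_s: 15.38
ee_pos: [0.5952, -0.0224, 0.2554]
eef_rot: [2.713, 1.584, 0.001]
wrist_force: [-1.0, 0.5, -2.9]
width: 0.035
grasp_force: 60.3
```

```bash
python3 - <<'E'
from h import *
st()
c=np.array([.414,.175]); u=np.array([-.729,.684])
for s in (.04,-.04): go(*(c+s*u)); print(c+s*u)
cv2.imwrite("pics/w5.png",env.get_image("scene"))
E
```

```text
t 15.38 tcp [ 0.5952 -0.0224  0.2554] phi 60.55 zax [ 0.0005  0.     -1.    ] w 0.035 gf 60.3 F [-0.9615  0.4612 -2.9234] j7 -0.74
tool delta [ 0.0923 -0.2936 -0.0001]
[0.3848 0.2024]
tool delta [ 0.0733 -0.216  -0.0001]
[0.4432 0.1476]
```

Emit:
{"method": "carry_out", "body": {"motion": [[0.006, -0.02, 0, 0, 0, 0, 1], [0.011, -0.035, 0, 0, 0, 0, 1], [0.013, -0.04, 0, 0, 0, 0, 1], [0.013, -0.04, 0, 0, 0, 0, 1], [0.013, -0.04, 0, 0, 0, 0, 1]]}}

```text
time_s: 16.05
ee_pos: [0.4677, 0.1136, 0.2529]
eef_rot: [-2.712, -1.585, 0.003]
wrist_force: [-0.2, 0.7, -2.4]
width: 0.0353
grasp_force: 60.3
```

Emit:
{"method": "carry_out", "body": {"motion": [[0.013, -0.04, 0, 0, 0, 0, 1], [0.012, -0.04, 0, 0, 0, 0, 1], [0.008, -0.028, 0, 0, 0, 0, 1], [0.004, -0.01, 0.0, 0, 0, 0, 1], [0, 0, 0.02, 0, 0, 0, 1]]}}

```text
time_s: 16.68
ee_pos: [0.3857, 0.2034, 0.2344]
eef_rot: [2.712, 1.585, 0.003]
wrist_force: [-0.0, -0.0, -3.9]
width: 0.0351
grasp_force: 60.4
```

Emit:
{"method": "carry_out", "body": {"motion": [[0, 0, 0.035, 0, 0, 0, 1], [0, 0, 0.035, 0, 0, 0, 1], [0, 0, 0.03, 0, 0, 0, 1], [0, 0, 0.018, 0, 0, 0, 1], [0, 0, 0.008, 0, 0, 0, 1]]}}

```text
time_s: 17.3
ee_pos: [0.3852, 0.2016, 0.1067]
eef_rot: [-2.714, -1.583, 0.004]
wrist_force: [-0.1, -0.9, -1.7]
width: 0.0351
grasp_force: 60.3
```

```bash
python3 - <<'E'
from h import *
st(); go(.385,.202,.102)
E
```

```text
t 17.3 tcp [0.3852 0.2016 0.1067] phi 60.52 zax [-0.0022 -0.0013 -1.    ] w 0.0351 gf 60.3 F [-0.0693 -0.925  -1.7041] j7 -1.41
tool delta [ 0.0002 -0.0003  0.0047]
```

Emit:
{"method": "carry_out", "body": {"motion": [[0, 0, 0.003, 0, 0, 0, 1], [0, 0, 0.001, 0, 0, 0, 1], [0, 0, 0, 0, 0, 0, 1], [0, 0, 0, 0, 0, 0, 0.2], [0, 0, 0, 0, 0, 0, -0.4]]}}

```text
time_s: 17.92
ee_pos: [0.3861, 0.2027, 0.1045]
eef_rot: [2.713, 1.584, 0.001]
wrist_force: [-0.5, 0.4, 0.4]
width: 0.052
grasp_force: 0.0
```

Emit:
{"method": "carry_out", "body": {"motion": [[0, 0, 0, 0, 0, 0, -0.4], [0, 0, -0.02, 0, 0, 0, -0.4], [0, 0, -0.04, 0, 0, 0, -0.4], [0, 0, -0.05, 0, 0, 0, -0.4], [0, 0, -0.04, 0, 0, 0, -0.4]]}}

```text
time_s: 18.55
ee_pos: [0.3858, 0.2028, 0.2561]
eef_rot: [2.713, 1.584, 0.002]
wrist_force: [-0.1, -0.3, -1.4]
width: 0.0599
grasp_force: 0.0
```

Emit:
{"method": "carry_out", "body": {"motion": [[-0.0225, 0.036, 0, 0, 0, 0, -0.4], [-0.0225, 0.036, 0, 0, 0, 0, -0.4], [-0.0225, 0.036, 0, 0, 0, 0, -0.4], [-0.0225, 0.036, 0, 0, 0, 0, -0.4], [-0.0225, 0.036, 0, 0, 0, 0, -0.4]]}}

```text
time_s: 19.18
ee_pos: [0.4878, 0.0148, 0.2543]
eef_rot: [2.713, 1.584, 0.001]
wrist_force: [0.3, 0.6, -0.1]
width: 0.0599
grasp_force: 0.0
```

Emit:
{"method": "carry_out", "body": {"motion": [[-0.0225, 0.036, 0, 0, 0, 0, -0.4], [-0.0225, 0.036, 0, 0, 0, 0, -0.4], [0, 0, 0, 0, 0, -0.18, -0.4], [0, 0, 0, 0, 0, -0.18, -0.4], [0, 0, 0, 0, 0, -0.18, -0.4]]}}

```text
time_s: 19.8
ee_pos: [0.5278, -0.0585, 0.2541]
eef_rot: [-2.186, -2.256, 0.0]
wrist_force: [-0.1, -0.2, -0.1]
width: 0.0596
grasp_force: 0.0
```

Emit:
{"method": "carry_out", "body": {"motion": [[0, 0, 0, 0, 0, -0.18, -0.4], [0, 0, 0, 0, 0, -0.18, -0.4], [0, 0, 0, 0, 0, 0, -0.4], [0, 0, 0, 0, 0, 0, -0.4], [0, 0, 0, 0, 0, 0, -0.4]]}}

```text
time_s: 20.42
ee_pos: [0.5278, -0.0585, 0.2542]
eef_rot: [1.757, 2.604, -0.0]
wrist_force: [-0.0, -0.2, -0.3]
width: 0.0598
grasp_force: 0.0
```

```bash
python3 - <<'E'
from h import *
st(); go(.5256,-.0589,.119)
im=env.get_image("wrist"); cv2.imwrite("pics/w6.png",im)
q=proj("wrist",(.5256,-.0589,.151)); print(q)
for d in env.look_for("wrist","spent0")[:3]: print(d,atz("wrist",d["position"],.1))
x,y=q.astype(int); blocks("wrist",im,[(x-60,max(0,y-60),x+60,y+60)],.151)
E
```

```text
t 20.43 tcp [ 0.5278 -0.0585  0.2542] phi 111.98 zax [ 0.0001 -0.0001 -1.    ] w 0.0598 gf 0.0 F [-0.0144 -0.2486 -0.2555] j7 0.2
tool delta [ 0.0004 -0.0022  0.1352]
[320.047  240.6328]
{'position': [323.0, 214.3], 'score': 0.71} [ 0.5249 -0.0527  0.1   ]
block px [320.  234.5] world@mid [ 0.5253 -0.0588] dims [np.float64(0.0155), np.float64(0.0391)] axis deg 112.3
```

View pics/w6.png

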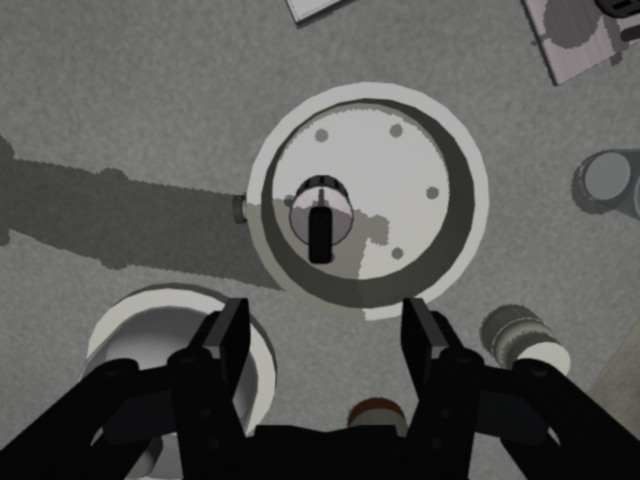

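The remaining spent canister's grip is at (320,235), right under the gripper. The flange circle is centred near (368,202).

Emit:
{"method": "carry_out", "body": {"motion": [[0, -0.002, 0.035, 0, 0, 0, -0.4], [0, 0, 0.035, 0, 0, 0, -0.4], [0, 0, 0.035, 0, 0, 0, -0.4], [0, 0, 0.025, 0, 0, 0, -0.4], [0, 0, 0.005, 0, 0, 0, -0.4]]}}

```text
time_s: 21.15
ee_pos: [0.5249, -0.0592, 0.1177]
eef_rot: [-1.753, -2.604, 0.002]
wrist_force: [-0.0, -1.1, 0.8]
width: 0.0597
grasp_force: 0.0
```

Emit:
{"method": "carry_out", "body": {"motion": [[0, 0, 0, 0, 0, 0, 0], [0, 0, 0, 0, 0, 0, 0.6], [0, 0, 0, 0, 0, 0, 1], [0, 0, 0, 0, 0, 0, 1], [0, 0, 0, 0, 0, 0, 1]]}}

```text
time_s: 21.78
ee_pos: [0.5265, -0.0593, 0.1201]
eef_rot: [1.754, 2.605, 0.001]
wrist_force: [-1.8, -1.0, 6.4]
width: 0.0149
grasp_force: 61.6
```

Emit:
{"method": "carry_out", "body": {"motion": [[0, 0, -0.005, 0, 0, 0, 1], [0, 0, -0.02, 0, 0, 0, 1], [0, 0, -0.035, 0, 0, 0, 1], [0, 0, -0.035, 0, 0, 0, 1], [0, 0, -0.035, 0, 0, 0, 1]]}}

```text
time_s: 22.4
ee_pos: [0.5255, -0.0592, 0.2503]
eef_rot: [-1.754, -2.606, 0.0]
wrist_force: [0.1, 0.2, -1.5]
width: 0.0152
grasp_force: 60.5
```

```bash
python3 - <<'E'
from h import *
s=st(); go(.4432,.1476)
# flange centre from w6 using recorded pose offset: camera pose now vs then differ only by translation
now=np.array(s["ee_pos"]); then=np.array([.5278,-.0585,.2542])
for p in [(368,202)]: print(atz("wrist",p,.085+now[2]-then[2])+then-now)
E
```

```text
t 22.4 tcp [ 0.5255 -0.0592  0.2503] phi 112.12 zax [-0.0004  0.0001 -1.    ] w 0.0152 gf 60.5 F [ 0.1119  0.2075 -1.4617] j7 0.2
tool delta [0.2225 0.0016 0.0001]
[ 0.5561 -0.0327  0.085 ]
```

Emit:
{"method": "carry_out", "body": {"motion": [[0.02, 0, 0, 0, 0, 0, 1], [0.04, 0.001, 0, 0, 0, 0, 1], [0.045, 0, 0, 0, 0, 0, 1], [0.045, 0, 0, 0, 0, 0, 1], [0.04, 0, 0, 0, 0, 0, 1]]}}

```text
time_s: 23.02
ee_pos: [0.4532, 0.1191, 0.2481]
eef_rot: [-1.752, -2.607, 0.002]
wrist_force: [0.8, -0.2, -2.2]
width: 0.0148
grasp_force: 60.5
```

Emit:
{"method": "carry_out", "body": {"motion": [[0.024, 0, 0, 0, 0, 0, 1], [0.009, 0, 0.01, 0, 0, 0, 1], [0, 0, 0.03, 0, 0, 0, 1], [0, 0, 0.04, 0, 0, 0, 1], [0, 0, 0.035, 0, 0, 0, 1]]}}

```text
time_s: 23.65
ee_pos: [0.4421, 0.1465, 0.1317]
eef_rot: [-1.755, -2.605, 0.003]
wrist_force: [1.2, 0.5, -2.3]
width: 0.0153
grasp_force: 60.5
```

Emit:
{"method": "carry_out", "body": {"motion": [[0, 0, 0.02, 0, 0, 0, 1], [0, 0, 0.008, 0, 0, 0, 1], [0, 0, 0.0, 0, 0, 0, 1], [0, 0, 0, 0, 0, 0, 1], [0, 0, 0, 0, 0, 0, 1]]}}

```text
time_s: 24.28
ee_pos: [0.4434, 0.1478, 0.1068]
eef_rot: [1.754, 2.605, 0.001]
wrist_force: [0.2, -0.7, -2.6]
width: 0.0154
grasp_force: 60.3
```

```bash
python3 - <<'E'
from h import *
st(); go(.4432,.1476,.1035)
cv2.imwrite("pics/s2.png",cv2.resize(env.get_image("scene")[200:360,260:480],None,fx=3,fy=3))
E
```

```text
t 24.27 tcp [0.4434 0.1478 0.1068] phi 112.1 zax [ 0.0013  0.0003 -1.    ] w 0.0154 gf 60.3 F [ 0.2082 -0.6518 -2.5812] j7 -0.41
tool delta [-0.0001 -0.0003  0.0033]
```

View pics/s2.png

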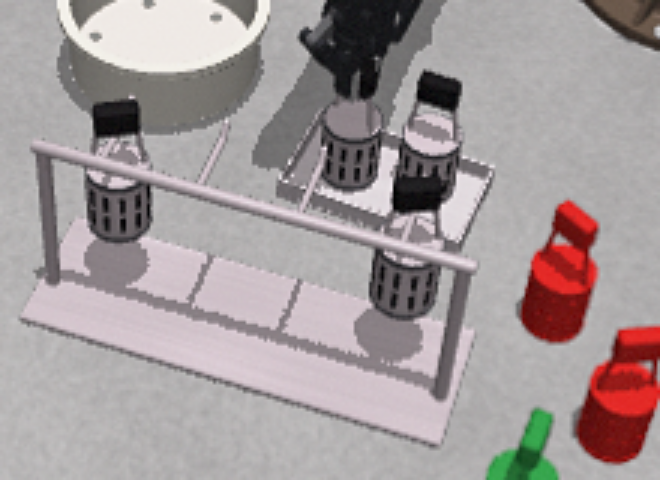

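The first spent canister stands in the tray at about (430,145). The second hovers beside it at (350,145), inside the walls.

Emit:
{"method": "carry_out", "body": {"motion": [[0, 0, 0.003, 0, 0, 0, 1], [0, 0, 0.0, 0, 0, 0, 1], [0, 0, 0, 0, 0, 0, 1], [0, 0, 0, 0, 0, 0, 0.5], [0, 0, 0, 0, 0, 0, -0.4]]}}

```text
time_s: 24.95
ee_pos: [0.443, 0.1478, 0.1032]
eef_rot: [1.754, 2.606, 0.0]
wrist_force: [0.7, 0.2, 0.8]
width: 0.0385
grasp_force: 0.0
```

Emit:
{"method": "carry_out", "body": {"motion": [[0, 0, 0, 0, 0, 0, -0.4], [0, 0, 0, 0, 0, 0, -0.4], [0, 0, -0.03, 0, 0, 0, -0.4], [0, 0, -0.05, 0, 0, 0, -0.4], [0, 0, -0.06, 0, 0, 0, -0.4]]}}

```text
time_s: 25.58
ee_pos: [0.4422, 0.1475, 0.244]
eef_rot: [-1.753, -2.605, 0.002]
wrist_force: [1.7, -0.7, 0.2]
width: 0.0599
grasp_force: 0.0
```

Emit:
{"method": "carry_out", "body": {"motion": [[0, 0, -0.05, 0, 0, 0.175, -0.4], [0, 0, 0, 0, 0, 0.175, -0.4], [0, 0, 0, 0, 0, 0.175, -0.4], [0, 0, 0, 0, 0, 0.175, -0.4], [0, 0, 0, 0, 0, 0.175, -0.4]]}}

```text
time_s: 26.2
ee_pos: [0.4428, 0.1477, 0.2931]
eef_rot: [2.698, 1.61, -0.0]
wrist_force: [0.3, 0.1, -0.5]
width: 0.0602
grasp_force: 0.0
```

Emit:
{"method": "carry_out", "body": {"motion": [[0, 0, 0, 0, 0, 0.175, -0.4], [0.03, -0.02, 0, 0, 0, 0, -0.4], [0.04, -0.03, 0, 0, 0, 0, -0.4], [0.04, -0.02, 0, 0, 0, 0, -0.4], [0, 0, 0, 0, 0, 0, -0.4]]}}

```text
time_s: 26.82
ee_pos: [0.4548, 0.2811, 0.2928]
eef_rot: [-2.819, -1.382, 0.0]
wrist_force: [-0.6, -0.6, -0.6]
width: 0.0596
grasp_force: 0.0
```

```bash
python3 - <<'E'
from h import *
st(); go(.479,.339)
cv2.imwrite("pics/w7.png",env.get_image("wrist"))
for d in env.look_for("wrist","fresh0")[:4]: print(d,atz("wrist",d["position"],.17))
E
```

```text
t 26.82 tcp [0.4548 0.2811 0.2928] phi 52.23 zax [-0.001  0.002 -1.   ] w 0.0596 gf 0.0 F [-0.5728 -0.6331 -0.5565] j7 -1.5
tool delta [ 0.0606 -0.0163  0.0001]
{'position': [112.4, 113.0], 'score': 0.86} [0.3951 0.4297 0.17  ]
{'position': [179.5, 9.2], 'score': 0.8} [0.4727 0.4466 0.17  ]
{'position': [188.7, 216.4], 'score': 0.7} [0.3868 0.3469 0.17  ]
{'position': [308.6, 140.5], 'score': 0.67} [0.4857 0.3352 0.17  ]
```

View pics/w7.png

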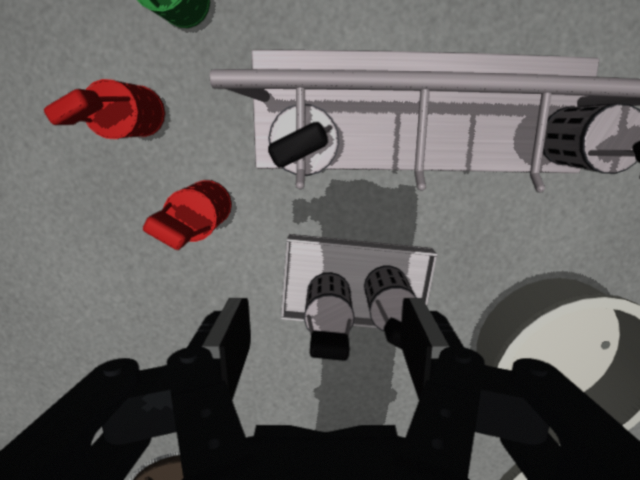

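The near fresh canister's block runs from (270,155) to (327,132), twisted about 20° against the rail. Both spent canisters stand in the tray.

```bash
python3 - <<'E'
from h import *
im=cv2.imread("pics/w7.png")
blocks("wrist",im,[(262,115,333,172)],.201)
print("rail",[atz("wrist",p,.17)[:2] for p in [(212,78),(600,86)]])
print("tips",[atz("wrist",p,.18)[:2] for p in [(300,184),(421,186),(538,188)]])
E
```

```text
block px [298.5236 144.0736] world@mid [0.4805 0.3375] dims [np.float64(0.0351), np.float64(0.0149)] axis deg 168.2
rail [array([0.4615, 0.404 ]), array([0.6588, 0.2462])]
tips [array([0.4644, 0.317 ]), array([0.5267, 0.2668]), array([0.5884, 0.2173])]
```

Emit:
{"method": "carry_out", "body": {"motion": [[0.03, -0.007, 0, 0, 0, 0, -0.2], [0.03, -0.007, 0, 0, 0, -0.151, -0.2], [0, 0, 0, 0, 0, -0.151, -0.2], [0, 0, 0.03, 0, 0, -0.151, -0.2], [0, 0, 0.03, 0, 0, 0, -0.2]]}}

```text
time_s: 27.55
ee_pos: [0.4823, 0.3316, 0.2325]
eef_rot: [2.442, 1.974, 0.0]
wrist_force: [-0.1, 0.1, -0.3]
width: 0.0511
grasp_force: 0.0
```

Emit:
{"method": "carry_out", "body": {"motion": [[0, 0, 0, 0, 0, 0, -0.2], [0, 0, 0, 0, 0, 0, -0.2], [0, 0, 0, 0, 0, 0, -0.2], [0, 0, 0, 0, 0, 0, -0.2], [0, 0, 0, 0, 0, 0, -0.2]]}}

```text
time_s: 28.18
ee_pos: [0.4817, 0.3335, 0.2335]
eef_rot: [2.443, 1.975, 0.001]
wrist_force: [-0.6, -0.3, -0.1]
width: 0.0514
grasp_force: 0.0
```

```bash
python3 - <<'E'
from h import *
st(); go(.4805,.3375,.172)
im=env.get_image("wrist"); cv2.imwrite("pics/w8.png",im)
q=proj("wrist",(.4805,.3375,.201)).astype(int); print(q); x,y=q
blocks("wrist",im,[(x-65,max(0,y-45),x+65,y+45)],.201)
E
```

```text
t 28.18 tcp [0.4817 0.3335 0.2335] phi 77.91 zax [ 0.0006  0.0003 -1.    ] w 0.0514 gf 0.0 F [-0.5966 -0.268  -0.128 ] j7 -1.2
tool delta [ 0.0036 -0.002   0.0615]
[320 277]
block px [318. 261.] world@mid [0.4797 0.3411] dims [np.float64(0.0339), np.float64(0.0214)] axis deg 167.9
```

View pics/w8.png

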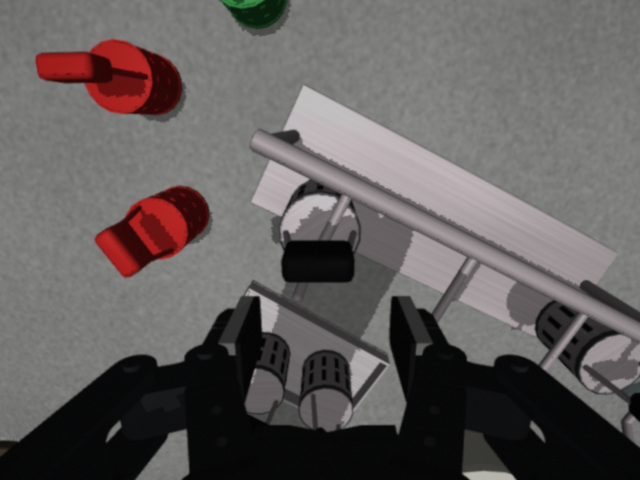

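The block is centred at (318,262), square to the fingers. Now I descend and grip.

Emit:
{"method": "carry_out", "body": {"motion": [[0.006, -0.002, 0.015, 0, 0, 0, -0.2], [0, 0, 0.02, 0, 0, 0, -0.2], [0, 0, 0.017, 0, 0, 0, -0.2], [0, 0, 0.009, 0, 0, 0, -0.2], [0, 0, 0, 0, 0, 0, -0.2]]}}

```text
time_s: 28.85
ee_pos: [0.4806, 0.3395, 0.1713]
eef_rot: [-2.443, -1.975, 0.002]
wrist_force: [0.8, 0.3, 0.7]
width: 0.051
grasp_force: 0.0
```

Emit:
{"method": "carry_out", "body": {"motion": [[0, 0, 0, 0, 0, 0, 0.1], [0, 0, 0, 0, 0, 0, 0.4], [0, 0, 0, 0, 0, 0, 1], [0, 0, 0, 0, 0, 0, 1], [0, 0, 0, 0, 0, 0, 1]]}}

```text
time_s: 29.48
ee_pos: [0.4811, 0.3402, 0.1729]
eef_rot: [-2.443, -1.975, -0.002]
wrist_force: [-1.1, 0.6, 6.6]
width: 0.0348
grasp_force: 60.1
```

Emit:
{"method": "carry_out", "body": {"motion": [[0, 0, -0.004, 0, 0, 0, 1], [0, 0, -0.008, 0, 0, 0, 1], [0, 0, -0.008, 0, 0, 0, 1], [0, 0, 0, 0, 0, 0, 1], [0, 0, 0, 0, 0, 0, 1]]}}

```text
time_s: 30.1
ee_pos: [0.4808, 0.3395, 0.192]
eef_rot: [2.443, 1.975, -0.0]
wrist_force: [0.3, 0.6, -2.5]
width: 0.0351
grasp_force: 59.9
```

```bash
python3 - <<'E'
from h import *
st()
cv2.imwrite("pics/s3.png",cv2.resize(env.get_image("scene")[200:360,260:480],None,fx=3,fy=3))
E
```

```text
t 30.1 tcp [0.4808 0.3395 0.192 ] phi 77.9 zax [-0.     -0.0003 -1.    ] w 0.0351 gf 59.9 F [ 0.2531  0.6283 -2.4987] j7 -1.24
```

View pics/s3.png

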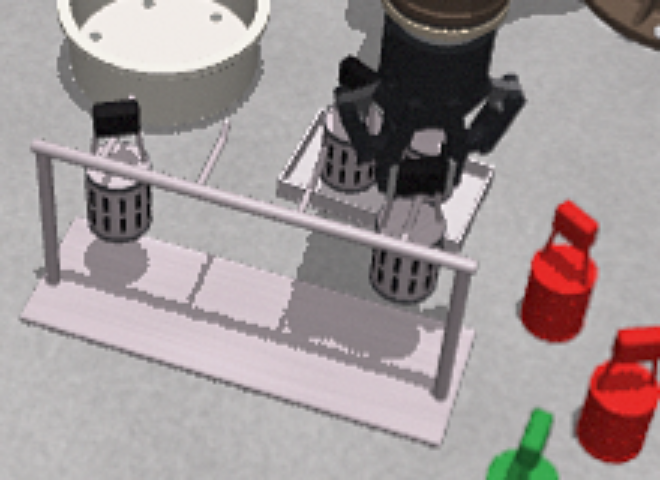

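The canister is lifted 20 mm and free above its hook. Next I draw it off.

Emit:
{"method": "carry_out", "body": {"motion": [[-0.01, -0.005, 0, 0, 0, 0, 1], [-0.018, -0.009, 0, 0, 0, 0, 1], [-0.02, -0.01, 0, 0, 0, 0, 1], [-0.02, -0.01, 0, 0, 0, 0, 1], [-0.01, -0.005, 0, 0, 0, 0, 1]]}}

```text
time_s: 30.78
ee_pos: [0.4254, 0.2701, 0.192]
eef_rot: [2.443, 1.974, -0.001]
wrist_force: [-0.3, -0.7, -2.5]
width: 0.0351
grasp_force: 59.9
```

Emit:
{"method": "carry_out", "body": {"motion": [[0, 0, -0.015, 0, 0, 0, 1], [0, 0, -0.03, 0, 0, 0, 1], [0, 0, -0.03, 0, 0, 0, 1], [0, 0, -0.02, 0, 0, 0, 1], [0, 0, 0, 0, 0, 0, 1]]}}

```text
time_s: 31.4
ee_pos: [0.4274, 0.2731, 0.2893]
eef_rot: [2.443, 1.975, 0.007]
wrist_force: [0.3, 0.1, -2.3]
width: 0.0351
grasp_force: 60.5
```

```bash
python3 - <<'E'
from h import *
st(); go(.557,-.082)
E
```

```text
t 31.4 tcp [0.4274 0.2731 0.2893] phi 77.93 zax [ 0.0033  0.0026 -1.    ] w 0.0351 gf 60.5 F [ 0.2546  0.1479 -2.3116] j7 -1.1
tool delta [-0.3201  0.201  -0.0005]
```

Emit:
{"method": "carry_out", "body": {"motion": [[-0.02, 0.013, 0, 0, 0, 0, 1], [-0.035, 0.022, 0, 0, 0, 0, 1], [-0.04, 0.025, 0, 0, 0, 0, 1], [-0.04, 0.025, 0, 0, 0, 0, 1], [-0.04, 0.025, 0, 0, 0, 0, 1]]}}

```text
time_s: 32.02
ee_pos: [0.4976, 0.076, 0.2865]
eef_rot: [-2.442, -1.975, 0.001]
wrist_force: [0.4, 0.0, -2.0]
width: 0.0355
grasp_force: 60.3
```

Emit:
{"method": "carry_out", "body": {"motion": [[-0.04, 0.025, 0, 0, 0, 0, 1], [-0.04, 0.025, 0, 0, 0, 0, 1], [-0.035, 0.022, 0, 0, 0, 0, 1], [-0.02, 0.013, 0, 0, 0, 0, 1], [-0.01, 0.006, 0, 0, 0, 0, 1]]}}

```text
time_s: 32.65
ee_pos: [0.5561, -0.0839, 0.2865]
eef_rot: [-2.443, -1.974, 0.0]
wrist_force: [-0.8, 0.5, -2.5]
width: 0.035
grasp_force: 60.3
```

Emit:
{"method": "carry_out", "body": {"motion": [[0, 0, 0.015, 0, 0, 0, 1], [0, 0, 0.03, 0, 0, 0, 1], [0, 0, 0.015, 0, 0, 0, 1], [0, 0, 0, 0, 0, 0, 1], [0, 0, 0, 0, 0, 0, 1]]}}

```text
time_s: 33.28
ee_pos: [0.5564, -0.0828, 0.2279]
eef_rot: [2.442, 1.976, 0.002]
wrist_force: [-0.8, -0.4, -1.9]
width: 0.0347
grasp_force: 60.2
```

```bash
python3 - <<'E'
from h import *
st(); go(.557,-.082)
im=env.get_image("wrist"); cv2.imwrite("pics/w9.png",im)
# overlay predicted flange circle for centre (.557,-.036)
for c,col in [((.557,-.036),(0,0,255))]:
    for r in (.1,.088):
        P=np.array([proj("wrist",(c[0]+r*np.cos(a),c[1]+r*np.sin(a),.085)) for a in np.linspace(0,6.28,120)]).astype(np.int32)
        cv2.polylines(im,[P],True,col,1)
cv2.imwrite("pics/w9o.png",im)
E
```

```text
t 33.27 tcp [ 0.5564 -0.0828  0.2279] phi 77.95 zax [ 0.0012  0.0001 -1.    ] w 0.0347 gf 60.2 F [-0.7814 -0.4205 -1.8548] j7 -0.39
tool delta [0.0009 0.0004 0.    ]
```

View pics/w9o.png

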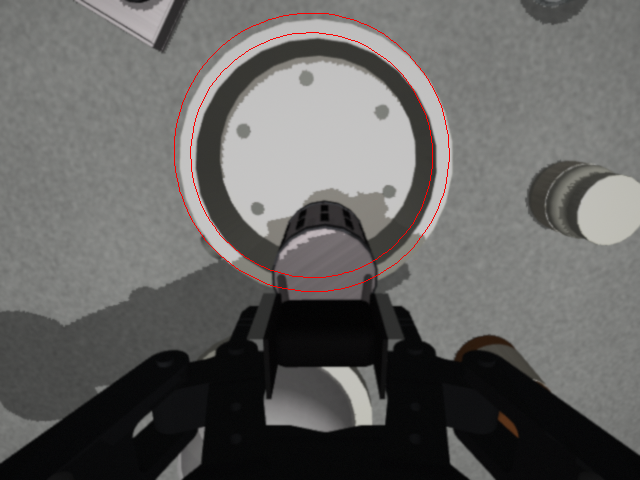

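The flange sits a few pixels below my predicted circle, which puts the centre near (0.558,-0.039) and agrees with the knob grasp. The canister is held upright over the plate.

Emit:
{"method": "carry_out", "body": {"motion": [[-0.002, 0.002, 0.02, 0, 0, 0, 1], [0, 0, 0.03, 0, 0, 0, 1], [0, 0, 0.03, 0, 0, 0, 1], [0, 0, 0.016, 0, 0, 0, 1], [0, 0, 0.006, 0, 0, 0, 1]]}}

```text
time_s: 33.95
ee_pos: [0.5576, -0.0858, 0.125]
eef_rot: [-2.443, -1.975, 0.0]
wrist_force: [0.1, -0.1, -0.6]
width: 0.0349
grasp_force: 60.3
```

Emit:
{"method": "carry_out", "body": {"motion": [[0, 0, 0.002, 0, 0, 0, 1], [0, 0, 0.001, 0, 0, 0, 1], [0, 0, 0.001, 0, 0, 0, 1], [0, 0, 0, 0, 0, 0, 1], [0, 0, 0, 0, 0, 0, 1]]}}

```text
time_s: 34.58
ee_pos: [0.5581, -0.0857, 0.1231]
eef_rot: [2.442, 1.974, 0.002]
wrist_force: [-3.9, 0.5, 10.0]
width: 0.0348
grasp_force: 62.1
```

Emit:
{"method": "carry_out", "body": {"motion": [[0, 0, 0, 0, 0, 0, 0.1], [0, 0, 0, 0, 0, 0, -0.2], [0, 0, 0, 0, 0, 0, -0.2], [0, 0, -0.02, 0, 0, 0, -0.2], [0, 0, -0.05, 0, 0, 0, -0.2]]}}

```text
time_s: 35.2
ee_pos: [0.5558, -0.086, 0.1898]
eef_rot: [-2.44, -1.973, 0.005]
wrist_force: [0.8, -0.2, -0.3]
width: 0.0512
grasp_force: 0.0
```

Emit:
{"method": "carry_out", "body": {"motion": [[0, 0, -0.06, 0, 0, 0, -0.2], [0, 0, -0.05, 0, 0, 0, -0.2], [0.05, 0.006, 0, 0, 0, 0, -0.2], [0.05, 0.006, 0, 0, 0, 0, -0.2], [0.05, 0.006, 0, 0, 0, 0, -0.2]]}}

```text
time_s: 35.83
ee_pos: [0.6069, 0.0582, 0.3012]
eef_rot: [2.444, 1.974, 0.0]
wrist_force: [0.5, -0.5, -0.2]
width: 0.0513
grasp_force: 0.0
```

Emit:
{"method": "carry_out", "body": {"motion": [[0.05, 0.006, 0, 0, 0, 0, -0.2], [0.05, 0.006, 0, 0, 0, 0.157, -0.2], [0, 0, 0, 0, 0, 0.157, -0.2], [0, 0, 0, 0, 0, 0.157, -0.2], [0, 0, 0, 0, 0, 0, -0.2]]}}

```text
time_s: 36.45
ee_pos: [0.6391, 0.1526, 0.3009]
eef_rot: [2.835, 1.352, -0.001]
wrist_force: [0.1, 0.3, -0.0]
width: 0.0513
grasp_force: 0.0
```

```bash
python3 - <<'E'
from h import *
st(); go(.667,.191)
im=env.get_image("wrist"); cv2.imwrite("pics/w10.png",im)
q=proj("wrist",(.668,.192,.201)).astype(int); print(q); x,y=q
blocks("wrist",im,[(max(0,x-60),max(0,y-50),x+60,y+50)],.201)
for d in env.look_for("wrist","fresh0")[:4]: print(d,atz("wrist",d["position"],.15))
print(np.array(env.get_calibration("wrist")["extrinsics"])[:3,3])
env.get_image("top")
for n in ["spent0","fresh0","lid_knob"]:
    for d in env.look_for("top",n)[:5]: print(n,np.round(d["position"]),round(d["score"],2),atz("top",d["position"],.1)[:2])
E
```

```text
t 36.45 tcp [0.6391 0.1526 0.3009] phi 50.99 zax [-0.0002 -0.0004 -1.    ] w 0.0513 gf 0.0 F [ 0.0606  0.3495 -0.015 ] j7 -1.19
tool delta [ 0.0474 -0.0025 -0.    ]
[322 167]
block px [321.7922 156.4326] world@mid [0.6712 0.1966] dims [np.float64(0.0351), np.float64(0.0155)] axis deg 171.8
{'position': [389.2, 395.1], 'score': 0.82} [ 0.5831 -0.0086  0.15  ]
{'position': [324.3, 153.2], 'score': 0.8} [0.6719 0.195  0.15  ]
{'position': [23.1, 220.2], 'score': 0.55} [0.4522 0.3071 0.15  ]
{'position': [0.5, 31.3], 'score': 0.52} [0.548  0.4075 0.15  ]
[0.6863 0.2115 0.4443]
spent0 [305. 293.] 0.96 [0.4318 0.147 ]
spent0 [294. 317.] 0.75 [0.3736 0.1745]
fresh0 [223. 332.] 0.75 [0.3362 0.3467]
fresh0 [177. 328.] 0.69 [0.3469 0.4601]
fresh0 [162. 283.] 0.63 [0.4565 0.5007]
fresh0 [282. 206.] 0.6 [0.6481 0.2041]
lid_knob [478. 287.] 0.79 [ 0.4397 -0.2813]
```

Emit:
{"method": "carry_out", "body": {"motion": [[0.025, -0.001, 0, 0, 0, 0, -0.2], [0.026, -0.001, 0, 0, 0, -0.179, -0.2], [0, 0, 0, 0, 0, -0.179, -0.2], [0, 0, 0.03, 0, 0, -0.179, -0.2], [0, 0, 0.035, 0, 0, 0, -0.2]]}}

```text
time_s: 37.38
ee_pos: [0.6702, 0.1932, 0.2359]
eef_rot: [2.373, 2.059, 0.003]
wrist_force: [0.2, 0.7, -0.4]
width: 0.0513
grasp_force: 0.0
```

Emit:
{"method": "carry_out", "body": {"motion": [[0, 0, 0, 0, 0, 0, -0.2], [0, 0, 0, 0, 0, 0, -0.2], [0, 0, 0, 0, 0, 0, -0.2], [0, 0, 0, 0, 0, 0, -0.2], [0, 0, 0, 0, 0, 0, -0.2]]}}

```text
time_s: 38.0
ee_pos: [0.6699, 0.1933, 0.2367]
eef_rot: [2.376, 2.054, 0.001]
wrist_force: [0.7, -0.2, -0.3]
width: 0.0508
grasp_force: 0.0
```

```bash
python3 - <<'E'
from h import *
s=st()
im=env.get_image("wrist"); cv2.imwrite("pics/w11.png",im)
x,y=proj("wrist",(.670,.194,.201)).astype(int); print(x,y)
x0,y0,x1,y1=x-60,y-55,x+60,y+45
blocks("wrist",im,[(x0,y0,x1,y1)],.201)
m=(im[y0:y1,x0:x1].max(2)<45).astype(np.uint8); n,l,sv,_=cv2.connectedComponentsWithStats(m); k=1+np.argmax(sv[1:,4]); b=sv[k]; print("bbox",b[0]+x0,b[1]+y0,b[2],b[3])
# top face's near edge = bottom row; at z=.201
e=atz("wrist",(b[0]+x0+b[2]/2,b[1]+y0+b[3]),.201)[:2]; M=R.from_rotvec(s["eef_rot"]).as_matrix()
print("centre from near edge",e+.008*M[:2,0])
# rail: bright near-straight edge above block, print column profile
print([int(v) for v in im[max(0,y0-90):y0+40:4,x].max(1)])
E
```

```text
t 38.0 tcp [0.6699 0.1933 0.2367] phi 81.69 zax [ 0.0008  0.0002 -1.    ] w 0.0508 gf 0.0 F [ 0.6891 -0.1596 -0.2832] j7 -0.77
324 280
block px [326.5 264.5] world@mid [0.6715 0.197 ] dims [np.float64(0.0224), np.float64(0.0341)] axis deg 171.7
bbox 291 243 72 44
centre from near edge [0.6719 0.1983]
[160, 166, 167, 165, 165, 164, 164, 125, 100, 81, 107, 136, 152, 153, 136, 90, 115, 189, 188, 188, 132, 109, 107, 111, 106, 107, 105, 103, 4, 4, 3, 6, 8]
```

Emit:
{"method": "carry_out", "body": {"motion": [[0.004, 0.0015, 0.015, 0, 0, 0, -0.2], [0, 0, 0.02, 0, 0, 0, -0.2], [0, 0, 0.016, 0, 0, 0, -0.2], [0, 0, 0.009, 0, 0, 0, -0.2], [0, 0, 0, 0, 0, 0, -0.2]]}}

```text
time_s: 38.67
ee_pos: [0.6714, 0.1966, 0.175]
eef_rot: [-2.376, -2.054, 0.002]
wrist_force: [-0.0, -0.6, 0.6]
width: 0.0515
grasp_force: 0.0
```

Emit:
{"method": "carry_out", "body": {"motion": [[0, 0, 0, 0, 0, 0, 0.1], [0, 0, 0, 0, 0, 0, 0.4], [0, 0, 0, 0, 0, 0, 1], [0, 0, 0, 0, 0, 0, 1], [0, 0, 0, 0, 0, 0, 1]]}}

```text
time_s: 39.3
ee_pos: [0.6722, 0.1972, 0.177]
eef_rot: [2.376, 2.054, 0.002]
wrist_force: [-0.6, 0.3, 5.6]
width: 0.035
grasp_force: 60.3
```

Emit:
{"method": "carry_out", "body": {"motion": [[0, 0, -0.004, 0, 0, 0, 1], [0, 0, -0.008, 0, 0, 0, 1], [0, 0, -0.008, 0, 0, 0, 1], [0, 0, 0, 0, 0, 0, 1], [0, 0, 0, 0, 0, 0, 1]]}}

```text
time_s: 39.92
ee_pos: [0.6717, 0.1968, 0.196]
eef_rot: [2.377, 2.055, -0.0]
wrist_force: [-0.3, 0.4, -2.5]
width: 0.0349
grasp_force: 59.9
```

```bash
python3 - <<'E'
from h import *
st(); s=env.observe(); p=np.array(s["ee_pos"]); go(p[0]-.08*.617,p[1]-.08*.787)
E
```

```text
t 39.92 tcp [0.6717 0.1968 0.196 ] phi 81.69 zax [-0.0002 -0.0002 -1.    ] w 0.0349 gf 59.9 F [-0.3306  0.3533 -2.4765] j7 -0.79
tool delta [-0.0694 -0.0397  0.    ]
```

Emit:
{"method": "carry_out", "body": {"motion": [[-0.01, -0.006, 0, 0, 0, 0, 1], [-0.018, -0.01, 0, 0, 0, 0, 1], [-0.02, -0.011, 0, 0, 0, 0, 1], [-0.016, -0.009, 0, 0, 0, 0, 1], [-0.007, -0.004, 0, 0, 0, 0, 1]]}}

```text
time_s: 40.55
ee_pos: [0.6211, 0.1307, 0.196]
eef_rot: [2.377, 2.053, -0.002]
wrist_force: [0.2, -0.8, -2.5]
width: 0.0351
grasp_force: 60.2
```

Emit:
{"method": "carry_out", "body": {"motion": [[0, 0, -0.015, 0, 0, 0, 1], [0, 0, -0.03, 0, 0, 0, 1], [0, 0, -0.03, 0, 0, 0, 1], [0, 0, -0.02, 0, 0, 0, 1], [0, 0, 0, 0, 0, 0, 1]]}}

```text
time_s: 41.18
ee_pos: [0.623, 0.134, 0.2937]
eef_rot: [2.375, 2.055, 0.007]
wrist_force: [0.9, -0.4, -1.8]
width: 0.0349
grasp_force: 60.5
```

```bash
python3 - <<'E'
from h import *
st(); go(.558,.007)
E
```

```text
t 41.17 tcp [0.623  0.134  0.2937] phi 81.74 zax [ 0.0041  0.0018 -1.    ] w 0.0349 gf 60.5 F [ 0.865  -0.4244 -1.8126] j7 -0.69
tool delta [-0.135  -0.0461 -0.0005]
```

Emit:
{"method": "carry_out", "body": {"motion": [[-0.015, -0.005, 0, 0, 0, 0, 1], [-0.035, -0.012, 0, 0, 0, 0, 1], [-0.04, -0.014, 0, 0, 0, 0, 1], [-0.03, -0.01, 0, 0, 0, 0, 1], [-0.015, -0.005, 0, 0, 0, 0, 1]]}}

```text
time_s: 41.8
ee_pos: [0.5555, 0.0027, 0.2902]
eef_rot: [-2.379, -2.051, 0.003]
wrist_force: [0.6, 0.2, -2.5]
width: 0.0349
grasp_force: 60.5
```

Emit:
{"method": "carry_out", "body": {"motion": [[0, 0, 0.02, 0, 0, 0, 1], [0, 0, 0.035, 0, 0, 0, 1], [0, 0, 0.035, 0, 0, 0, 1], [0, 0, 0.02, 0, 0, 0, 1], [0, 0, 0, 0, 0, 0, 1]]}}

```text
time_s: 42.42
ee_pos: [0.5556, 0.0056, 0.1794]
eef_rot: [-2.374, -2.054, 0.004]
wrist_force: [-0.9, 0.7, -1.6]
width: 0.035
grasp_force: 60.4
```

```bash
python3 - <<'E'
from h import *
st(); go(.558,.007,.127)
E
```

```text
t 42.42 tcp [0.5556 0.0056 0.1794] phi 81.73 zax [-0.0038  0.0003 -1.    ] w 0.035 gf 60.4 F [-0.8743  0.6893 -1.5849] j7 -0.54
tool delta [0.0017 0.0024 0.0523]
```

Emit:
{"method": "carry_out", "body": {"motion": [[0.001, 0.001, 0.02, 0, 0, 0, 1], [0, 0, 0.018, 0, 0, 0, 1], [0, 0, 0.009, 0, 0, 0, 1], [0, 0, 0.004, 0, 0, 0, 1], [0, 0, 0, 0, 0, 0, 1]]}}

```text
time_s: 43.05
ee_pos: [0.5582, 0.0064, 0.1303]
eef_rot: [2.377, 2.055, 0.0]
wrist_force: [0.0, -0.5, -3.3]
width: 0.035
grasp_force: 60.5
```

Emit:
{"method": "carry_out", "body": {"motion": [[0, 0, 0.001, 0, 0, 0, 1], [0, 0, 0.001, 0, 0, 0, 1], [0, 0, 0, 0, 0, 0, 1], [0, 0, 0, 0, 0, 0, 1], [0, 0, 0, 0, 0, 0, 1]]}}

```text
time_s: 43.68
ee_pos: [0.5581, 0.0064, 0.1282]
eef_rot: [2.377, 2.055, 0.0]
wrist_force: [0.2, -0.0, -0.8]
width: 0.0352
grasp_force: 60.5
```

Emit:
{"method": "carry_out", "body": {"motion": [[0, 0, 0.001, 0, 0, 0, 1], [0, 0, 0, 0, 0, 0, 0.1], [0, 0, 0, 0, 0, 0, -0.2], [0, 0, 0, 0, 0, 0, -0.2], [0, 0, -0.02, 0, 0, 0, -0.2]]}}

```text
time_s: 44.3
ee_pos: [0.557, 0.0061, 0.1462]
eef_rot: [-2.375, -2.054, 0.003]
wrist_force: [-0.1, 0.6, 0.2]
width: 0.0513
grasp_force: 0.0
```

Emit:
{"method": "carry_out", "body": {"motion": [[0, 0, -0.05, 0, 0, 0, -0.2], [0, 0, -0.06, 0, 0, 0, -0.2], [0, 0, -0.05, 0, 0, 0, -0.5], [-0.045, -0.01, 0, 0, 0, 0, -1], [-0.045, -0.01, 0, 0, 0, 0, -1]]}}

```text
time_s: 44.92
ee_pos: [0.5252, -0.0803, 0.3079]
eef_rot: [2.374, 2.055, 0.002]
wrist_force: [0.8, -1.1, -0.2]
width: 0.0855
grasp_force: 0.0
```

Emit:
{"method": "carry_out", "body": {"motion": [[-0.05, -0.01, 0, 0, 0, 0, -1], [-0.05, -0.01, 0, 0, 0, 0, -1], [-0.05, -0.01, 0, 0, 0, 0, -1], [-0.05, -0.015, 0, 0, 0, 0, -1], [0, 0, 0, 0, 0, 0, -1]]}}

```text
time_s: 45.55
ee_pos: [0.4494, -0.2758, 0.3068]
eef_rot: [2.384, 2.045, -0.003]
wrist_force: [0.9, 1.8, 0.3]
width: 0.0856
grasp_force: 0.0
```

```bash
python3 - <<'E'
from h import *
st()
env.get_image("top")
for n in ["lid_knob","lid","spent0","fresh0"]:
    for d in env.look_for("top",n)[:4]: print(n,np.round(d["position"]),round(d["score"],2),atz("top",d["position"],.13)[:2])
im=env.get_image("wrist"); cv2.imwrite("pics/w12.png",im)
for n in ["lid_knob","lid"]:
    for d in env.look_for("wrist",n)[:2]: print(n,np.round(d["position"]),round(d["score"],2),atz("wrist",d["position"],.133)[:2])
E
```

```text
t 45.55 tcp [ 0.4494 -0.2758  0.3068] phi 81.24 zax [-0.0015 -0.0015 -1.    ] w 0.0856 gf 0.0 F [0.8998 1.8454 0.3211] j7 0.15
lid_knob [476. 286.] 0.79 [ 0.4408 -0.2666]
lid [478. 284.] 0.64 [ 0.4466 -0.2727]
lid [294. 302.] 0.36 [0.4071 0.1732]
spent0 [304. 292.] 0.75 [0.4317 0.1478]
spent0 [294. 314.] 0.57 [0.3803 0.1721]
fresh0 [225. 332.] 0.9 [0.3383 0.3369]
fresh0 [159. 283.] 0.84 [0.4542 0.5004]
fresh0 [360. 245.] 0.75 [0.5431 0.0117]
fresh0 [178. 328.] 0.62 [0.3468 0.4508]
lid_knob [325. 223.] 0.94 [ 0.4521 -0.2751]
lid [326. 224.] 0.91 [ 0.4526 -0.2769]
```

```bash
python3 - <<'E'
from h import *
im=cv2.imread("pics/w12.png")
env.get_image("wrist")
for n,z in [("lid_knob",.138),("lid",.012)]:
    for d in env.silhouettes("wrist",n)[:1]:
        m=d["mask"].astype(np.uint8); c=max(cv2.findContours(m,0,2)[0],key=cv2.contourArea)
        (x,y),r=cv2.minEnclosingCircle(c); print(n,(x,y),r,m.sum(),cv2.boundingRect(c),atz("wrist",(x,y),z)[:2])
x,y=325,223
g=im.max(2)[y-60:y+60,x-60:x+60]
print(np.round(cv2.resize(g,(24,24),interpolation=cv2.INTER_AREA)).astype(int))
E
```

```text
lid_knob (327.5536193847656, 224.8107452392578) 98.06011199951172 29027 (232, 128, 191, 195) [ 0.4536 -0.2764]
lid (327.9697265625, 224.87344360351562) 97.63066864013672 28704 (233, 128, 190, 195) [ 0.45   -0.3092]
[[165 164 131  90  89 101 110 114 116 117 119 120 121 119 120 118 116 114
  111 104  92  86 122 162]
 [162 119  91 102 110 115 119 122 124 126 127 128 128 127 127 126 124 122
  120 115 111 103  95 118]
 [119  94 107 115 120 123 127 130 133 134 135 136 136 136 135 134 133 130
  128 124 119 115 109  98]
 [101 110 117 123 127 130 134 137 137 138 139 138 137 138 138 138 138 137
  135 131 127 123 118 110]
 [112 118 124 129 134 137 138 138 138 138 138 138 137 137 138 138 137 137
  137 136 135 130 125 118]
 [119 125 131 136 138 137 137 137 137 138 137 137 137 137 138 137 137 137
  137 137 137 135 131 125]
 [125 131 137 138 139 138 138 138 138 139 138 138 137 138 137 138 137 138
  137 138 138 137 137 133]
 [130 136 138 138 138 138 137 138 138 138 138 138 138 138 138 138 137 138
  137 137 137 137 137 137]
 [135 138 137 138 138 138 138 137 138 137 138 138 137 137 138 138 137 137
  1
[... 839 characters left out ...]
38 138 138 138 138 137 138 110  32  44  50  53  52  47  37  72 137
  137 137 137 137 137 137]
 [139 138 139 138 138 138 137 138  90  43  52  55  55  55  54  48  50 134
  138 138 138 138 138 138]
 [138 138 139 138 138 138 138 138  75  49  54  54  54  54  54  52  48 129
  138 138 138 138 137 138]
 [130 138 138 138 137 139 138 137  77  50  54  54  54  54  53  53  50 129
  137 138 137 137 137 137]
 [100 133 138 138 138 138 138 138 103  48  53  53  53  53  53  51  69 137
  138 137 137 137 137 133]
 [ 91 104 134 138 138 138 138 138 133  69  51  52  53  52  52  50 112 138
  138 138 137 137 135 105]
 [ 92  92 101 129 137 138 137 138 138 127  78  51  50  50  61 111 137 137
  138 138 137 130 104  91]]
```

```bash
python3 - <<'E'
from h import *
st()
im=cv2.imread("pics/w12.png")
g=im.max(2); x0,y0=285,225; m=(g[y0:305,x0:370]<95).astype(np.uint8)
n,l,s,c=cv2.connectedComponentsWithStats(m); k=1+np.argmax(s[1:,4]); b=s[k]; print(b)
w=b[2]; cx=x0+b[0]+w/2; yb=y0+b[1]+b[3]; cy=yb-w/2*.97
p=atz("wrist",(cx,cy),.142)[:2]; print((cx,cy,w),p, np.linalg.norm(atz("wrist",(cx-w/2,cy),.142)-atz("wrist",(cx+w/2,cy),.142)))
# dome outline circle approx 
go(p[0],p[1],.113+.002)
E
```

```text
t 46.1 tcp [ 0.452  -0.2707  0.3071] phi 81.74 zax [ 0. -0. -1.] w 0.0852 gf 0.0 F [-0.296   0.1448  0.557 ] j7 0.14
[  21   11   44   48 1675]
(np.float64(328.0), np.float64(262.66), np.int32(44)) [ 0.4493 -0.3082] 0.037069088408929904
tool delta [-0.0375  0.0027  0.1921]
```

Emit:
{"method": "carry_out", "body": {"motion": [[-0.019, 0.0015, 0, 0, 0, 0, -1], [-0.0185, 0.0015, 0, 0, 0, 0, -1], [0, 0, 0.04, 0, 0, 0, -1], [0, 0, 0.05, 0, 0, 0, -1], [0, 0, 0.05, 0, 0, 0, -1]]}}

```text
time_s: 46.72
ee_pos: [0.449, -0.3107, 0.1656]
eef_rot: [2.378, 2.052, -0.0]
wrist_force: [0.5, 0.0, -0.3]
width: 0.0848
grasp_force: 0.0
```

Emit:
{"method": "carry_out", "body": {"motion": [[0, 0, 0.03, 0, 0, 0, -1], [0, 0, 0.018, 0, 0, 0, -1], [0, 0, 0.003, 0, 0, 0, -1], [0, 0, 0, 0, 0, 0, 0], [0, 0, 0, 0, 0, 0, 0.8]]}}

```text
time_s: 47.35
ee_pos: [0.4501, -0.3092, 0.1173]
eef_rot: [2.375, 2.053, 0.001]
wrist_force: [-0.1, -0.4, -0.0]
width: 0.0515
grasp_force: 0.0
```

Emit:
{"method": "carry_out", "body": {"motion": [[0, 0, 0, 0, 0, 0, 1], [0, 0, 0, 0, 0, 0, 1], [0, 0, 0, 0, 0, 0, 1], [0, 0, 0, 0, 0, 0, 1], [0, 0, 0, 0, 0, 0, 1]]}}

```text
time_s: 47.98
ee_pos: [0.4498, -0.3091, 0.1174]
eef_rot: [2.375, 2.053, 0.0]
wrist_force: [-0.9, 0.8, 6.3]
width: 0.0364
grasp_force: 59.3
```

```bash
python3 - <<'E'
from h import *
st()
E
```

```text
t 47.98 tcp [ 0.4498 -0.3091  0.1174] phi 81.68 zax [ 0.0012 -0.0013 -1.    ] w 0.0364 gf 59.3 F [-0.8531  0.7527  6.326 ] j7 0.08
```

Emit:
{"method": "carry_out", "body": {"motion": [[0, 0, -0.015, 0, 0, 0, 1], [0, 0, -0.04, 0, 0, 0, 1], [0, 0, -0.05, 0, 0, 0, 1], [0, 0, -0.05, 0, 0, 0, 1], [0, 0, -0.035, 0, 0, 0, 1]]}}

```text
time_s: 48.6
ee_pos: [0.4494, -0.3084, 0.3092]
eef_rot: [2.375, 2.054, 0.001]
wrist_force: [0.3, -0.1, -5.3]
width: 0.0362
grasp_force: 61.7
```

Emit:
{"method": "carry_out", "body": {"motion": [[0, 0, -0.005, 0, 0, 0, 1], [0.02, 0.005, 0, 0, 0, 0, 1], [0.035, 0.009, 0, 0, 0, 0, 1], [0.045, 0.011, 0, 0, 0, 0, 1], [0.045, 0.011, 0, 0, 0, 0, 1]]}}

```text
time_s: 49.22
ee_pos: [0.5052, -0.1691, 0.3093]
eef_rot: [-2.375, -2.052, 0.002]
wrist_force: [0.7, 0.8, -5.2]
width: 0.0365
grasp_force: 61.5
```

Emit:
{"method": "carry_out", "body": {"motion": [[0.045, 0.011, 0, 0, 0, 0, 1], [0.045, 0.011, 0, 0, 0, 0, 1], [0.03, 0.008, 0, 0, 0, 0, 1], [0.013, 0.003, 0, 0, 0, 0, 1], [0, 0, 0, 0, 0, 0, 1]]}}

```text
time_s: 49.85
ee_pos: [0.5573, -0.0434, 0.31]
eef_rot: [-2.374, -2.055, 0.002]
wrist_force: [1.0, -1.0, -5.4]
width: 0.0363
grasp_force: 61.5
```

Emit:
{"method": "carry_out", "body": {"motion": [[0, 0, 0, 0, 0, 0, 1], [0, 0, 0, 0, 0, 0, 1], [0, 0, 0, 0, 0, 0, 1], [0, 0, 0, 0, 0, 0, 1], [0, 0, 0, 0, 0, 0, 1]]}}

```text
time_s: 50.48
ee_pos: [0.5578, -0.0437, 0.3112]
eef_rot: [2.377, 2.054, 0.0]
wrist_force: [-0.1, -0.1, -5.6]
width: 0.0364
grasp_force: 61.5
```

```bash
python3 - <<'E'
from h import *
st(); go(.5603,-.0393,.21)
im=env.get_image("scene"); c=im[110:260,220:420]; cv2.imwrite("pics/s4.png",cv2.resize(c,None,fx=3.5,fy=3.5,interpolation=cv2.INTER_CUBIC))
E
```

```text
t 50.48 tcp [ 0.5578 -0.0437  0.3112] phi 81.68 zax [ 0.0002 -0.0001 -1.    ] w 0.0364 gf 61.5 F [-0.1439 -0.1176 -5.5985] j7 -0.37
tool delta [0.0047 0.0018 0.1012]
```

Emit:
{"method": "carry_out", "body": {"motion": [[0.0045, 0.002, 0, 0, 0, 0, 1], [0, 0, 0.02, 0, 0, 0, 1], [0, 0, 0.03, 0, 0, 0, 1], [0, 0, 0.025, 0, 0, 0, 1], [0, 0, 0.015, 0, 0, 0, 1]]}}

```text
time_s: 51.15
ee_pos: [0.5601, -0.0392, 0.2199]
eef_rot: [-2.375, -2.054, 0.001]
wrist_force: [0.7, 0.0, -4.9]
width: 0.0361
grasp_force: 61.4
```

Emit:
{"method": "carry_out", "body": {"motion": [[0, 0, 0.005, 0, 0, 0, 1], [0, 0, 0.005, 0, 0, 0, 1], [0, 0, 0, 0, 0, 0, 1], [0, 0, 0, 0, 0, 0, 1], [0, 0, 0, 0, 0, 0, 1]]}}

```text
time_s: 51.78
ee_pos: [0.5607, -0.0395, 0.2115]
eef_rot: [2.376, 2.054, 0.001]
wrist_force: [-0.2, 0.2, -5.3]
width: 0.0363
grasp_force: 61.3
```

```bash
python3 - <<'E'
from h import *
st(); go(.5603,-.0393,.193)
E
```

```text
t 51.77 tcp [ 0.5607 -0.0395  0.2115] phi 81.68 zax [ 0.0007 -0.0001 -1.    ] w 0.0363 gf 61.3 F [-0.1708  0.1563 -5.2776] j7 -0.43
tool delta [ 0.0001 -0.0004  0.0185]
```

Emit:
{"method": "carry_out", "body": {"motion": [[0, 0, 0.004, 0, 0, 0, 1], [0, 0, 0.004, 0, 0, 0, 1], [0, 0, 0.003, 0, 0, 0, 1], [0, 0, 0, 0, 0, 0, 1], [0, 0, 0, 0, 0, 0, 1]]}}

```text
time_s: 52.4
ee_pos: [0.5605, -0.0394, 0.2002]
eef_rot: [2.377, 2.055, 0.0]
wrist_force: [0.5, 0.1, -4.6]
width: 0.0365
grasp_force: 61.4
```

Emit:
{"method": "carry_out", "body": {"motion": [[0, 0, 0.002, 0, 0, 0, 1], [0, 0, 0.002, 0, 0, 0, 1], [0, 0, 0.001, 0, 0, 0, 1], [0, 0, 0, 0, 0, 0, 1], [0, 0, 0, 0, 0, 0, 1]]}}

```text
time_s: 53.02
ee_pos: [0.5605, -0.0394, 0.1951]
eef_rot: [2.376, 2.055, 0.0]
wrist_force: [0.2, 0.2, -5.0]
width: 0.0361
grasp_force: 61.4
```

Below the flange top and still free, so the skirt went round. Now I seat it.

Emit:
{"method": "carry_out", "body": {"motion": [[0, 0, 0.001, 0, 0, 0, 1], [0, 0, 0.001, 0, 0, 0, 1], [0, 0, 0.001, 0, 0, 0, 1], [0, 0, 0, 0, 0, 0, 1], [0, 0, 0, 0, 0, 0, 1]]}}

```text
time_s: 53.65
ee_pos: [0.5603, -0.0394, 0.1923]
eef_rot: [2.377, 2.055, -0.0]
wrist_force: [-3.2, -0.6, 1.0]
width: 0.0362
grasp_force: 61.9
```

Emit:
{"method": "carry_out", "body": {"motion": [[0, 0, 0, 0, 0, 0, 0.5], [0, 0, 0, 0, 0, 0, -0.2], [0, 0, 0, 0, 0, 0, -1], [0, 0, 0, 0, 0, 0, -1], [0, 0, 0, 0, 0, 0, -1]]}}

```text
time_s: 54.28
ee_pos: [0.5606, -0.0394, 0.1921]
eef_rot: [2.376, 2.055, 0.0]
wrist_force: [-0.0, 0.3, -0.3]
width: 0.0854
grasp_force: 0.0
```

Emit:
{"method": "carry_out", "body": {"motion": [[0, 0, -0.02, 0, 0, 0, -1], [0, 0, -0.04, 0, 0, 0, -1], [0, 0, -0.05, 0, 0, 0, -1], [-0.05, 0, 0, 0, 0, 0, -1], [-0.05, 0, 0, 0, 0, 0, -1]]}}

```text
time_s: 54.9
ee_pos: [0.5462, -0.1391, 0.303]
eef_rot: [2.374, 2.056, 0.002]
wrist_force: [0.3, -0.0, -0.5]
width: 0.0852
grasp_force: 0.0
```

Emit:
{"method": "carry_out", "body": {"motion": [[-0.05, 0, 0, 0, 0, 0, -1], [-0.05, 0, 0, 0, 0, 0, -1], [-0.04, 0, 0, 0, 0, 0, -1], [0, 0, 0, 0, 0, 0, -1], [0, 0, 0, 0, 0, 0, -1]]}}

```text
time_s: 55.52
ee_pos: [0.5259, -0.2762, 0.3021]
eef_rot: [-2.376, -2.055, -0.001]
wrist_force: [-0.0, 1.0, 0.1]
width: 0.0855
grasp_force: 0.0
```

```bash
python3 - <<'E'
from h import *
st()
s=env.get_image("scene"); t=env.get_image("top")
a=cv2.resize(s[140:360,225:485],(520,440),interpolation=cv2.INTER_CUBIC)
b=cv2.resize(t[180:345,255:435],(280,257),interpolation=cv2.INTER_CUBIC); b=cv2.convertScaleAbs(b,alpha=1.5)
o=np.zeros((440,800,3),np.uint8); o[:,:520]=a; o[:257,520:]=b
cv2.imwrite("pics/final.png",o)
for n in ["lid_knob"]:
    for d in env.look_for("top",n)[:2]: print(d,atz("top",d["position"],.203))
E
```

```text
t 55.52 tcp [ 0.5259 -0.2762  0.3021] phi 81.71 zax [ 0.0002  0.0007 -1.    ] w 0.0855 gf 0.0 F [-0.0126  0.9537  0.1164] j7 0.05
{'position': [379.7, 244.0], 'score': 0.69} [ 0.5342 -0.0267  0.203 ]
```

View pics/final.png

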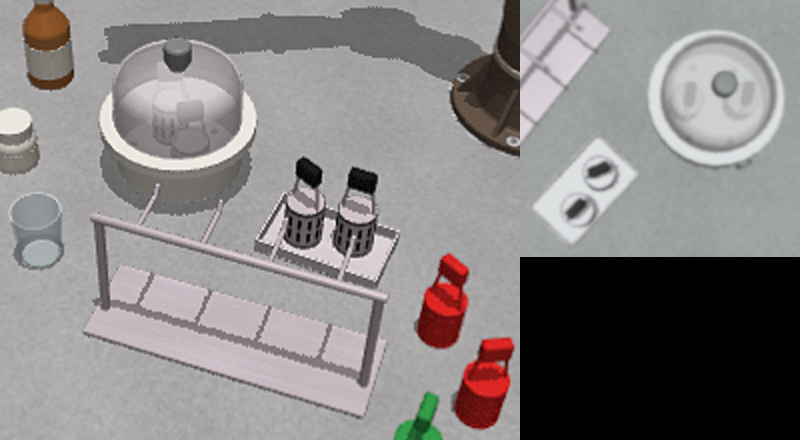

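The picture shows both spent canisters upright in the tray (305,215 and 355,225), the rack empty, both fresh ones under the dome, and the lid seated (knob 177,53). I'm handing the job in.

```bash
python3 -c "
from station import env
print(env.sign_off())"
```

```text
the job is handed in; nothing more can be done
None
```

The job is handed in at 55.5 s robot time: both spent canisters stand in the tray, both fresh ones stand on the desiccator's plate, and the lid is seated; the hand-in returned no verdict.

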